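# Fit D-keyed rotary switches into a control box

## Task

The grey control box has a clear hinged cover with a red pull tab: swing the cover open past upright, where it stays. Take every rotary switch standing in the white rack, turn it so that the flat on its body matches the flat of a D-shaped cutout in the box's panel (any free cutout will do), and push it fully home until its flange lies flush on the panel. Then lower the cover gently until it is fully shut, leaving the other things on the desk where they are.

Things in the scene. Friction and masses are not known exactly. Their poses are not given: they have to be found in the camera images.
- switch0: rotary switch, red disc on top, None if absent. Origin on its axis at the flange underside, z up, +x to the flat of its body; a white line on the knob points to +x too. Up from the origin: flange 34 mm dia, 3 mm thick; round knob 26 mm dia, 3 to 28 mm up (grip here). Below: D body 24 mm dia, 18 mm long, flat 8.5 mm from axis, last 3.5 mm tapered. 60 g. Starts upright in a rack hole, flange on the rack, turned anyhow
- switch1: rotary switch, yellow disc on top, None if absent. Origin on its axis at the flange underside, z up, +x to the flat of its body; a white line on the knob points to +x too. Up from the origin: flange 34 mm dia, 3 mm thick; round knob 26 mm dia, 3 to 28 mm up (grip here). Below: D body 24 mm dia, 18 mm long, flat 8.5 mm from axis, last 3.5 mm tapered. 60 g. Starts upright in a rack hole, flange on the rack, turned anyhow
- switch2: rotary switch, green disc on top, None if absent. Origin on its axis at the flange underside, z up, +x to the flat of its body; a white line on the knob points to +x too. Up from the origin: flange 34 mm dia, 3 mm thick; round knob 26 mm dia, 3 to 28 mm up (grip here). Below: D body 24 mm dia, 18 mm long, flat 8.5 mm from axis, last 3.5 mm tapered. 60 g. Starts upright in a rack hole, flange on the rack, turned anyhow
- switch3: rotary switch, blue disc on top, None if absent. Origin on its axis at the flange underside, z up, +x to the flat of its body; a white line on the knob points to +x too. Up from the origin: flange 34 mm dia, 3 mm thick; round knob 26 mm dia, 3 to 28 mm up (grip here). Below: D body 24 mm dia, 18 mm long, flat 8.5 mm from axis, last 3.5 mm tapered. 60 g. Starts upright in a rack hole, flange on the rack, turned anyhow
- rack: white plastic rack, loose, 0.8 kg, 250 mm (its x) by 74 mm (its y) by 26 mm high; origin at the centre of its underside. Four round holes 27 mm diameter and 21 mm deep at x = -90, -30, 30, 90 mm on its centre line; a switch turns freely in them.
- box: control box lying on its back, fixed: grey base, aluminium panel on top, 130 mm (its x) by 270 mm (its y), panel surface 70 mm above the desk; origin at the centre of its underside; x points to the side where the cover is hinged, away from the robot. Four cutouts in a row along y through the middle of the panel, 60 mm apart.
- hole0 (a point): centre of a D-shaped cutout at the panel surface, z up: 26 mm diameter with a flat 9.5 mm from the centre on its +x side (the hinge side, where a blue tick is printed); panel 10 mm thick, open below. A switch enters when its own x points the same way as this x within about 0.1 rad.
- hole1 (a point): centre of a D-shaped cutout at the panel surface, z up: 26 mm diameter with a flat 9.5 mm from the centre on its +x side (the hinge side, where a blue tick is printed); panel 10 mm thick, open below. A switch enters when its own x points the same way as this x within about 0.1 rad.
- hole2 (a point): centre of a D-shaped cutout at the panel surface, z up: 26 mm diameter with a flat 9.5 mm from the centre on its +x side (the hinge side, where a blue tick is printed); panel 10 mm thick, open below. A switch enters when its own x points the same way as this x within about 0.1 rad.
- hole3 (a point): centre of a D-shaped cutout at the panel surface, z up: 26 mm diameter with a flat 9.5 mm from the centre on its +x side (the hinge side, where a blue tick is printed); panel 10 mm thick, open below. A switch enters when its own x points the same way as this x within about 0.1 rad.
- cover (a joint): hinge of the clear cover, rad: 0 shut, 1.57 upright, 1.95 its stop; starts shut or slightly ajar; a friction stay holds it at any angle, about 3 N at the tab moves it. The cover is a clear plastic hood open below, 130 by 270 mm and 45 mm high when shut.
- cover_tab (a point): grip point on the cover's red pull tab; shut, 158 mm from the hinge line towards the robot and 35 mm above it, 28 mm out from the front wall. Tab 18 mm wide (box y), 10 mm thick, 43 mm long, straight out from the front wall. Pinch it across its width from above; it then turns between the fingers as the cover swings. Axes turn with the cover: y along the hinge, x towards the hinge.
- cover_hinge (a point): middle of the cover's hinge line, on the far top edge of the box, 70 mm above the desk; hinge axis = its y; x as the box's. The cover's tab swings up and away from the robot.
- jar: small shut glass jar, 52 mm diameter, 65 mm high; origin under its centre; leave alone
- clamp: aluminium bar clamp lying flat, 240 mm long; origin under its bar's middle; leave alone
- pin_vise: steel and brass pin vise lying on the desk between box and rack, 11 mm diameter, 110 mm long along its x; leave alone
- sorter: grey plastic parts sorter, open tray with compartments, 100 x 220 x 40 mm; origin under its centre; leave alone
- screwdriver: screwdriver lying, 170 mm long; leave alone
- solder_pot: small brass pot, 48 mm diameter, 30 mm high; leave alone
- wrench: small steel wrench lying, 130 mm long; leave alone

How it is judged:
On the way, in this order (a step that is already met when the one before it is completed fails the run):
1. the cover has been swung open past upright (value of joint cover above 1.55 rad), for 0.2 s.
2. every switch that is present sits home in a cutout of the panel (((horizontal distance between switch0 and hole0 below 0.003 m and z of switch0 in the frame of hole0 between -0.004 and 0.0025 m and angle between the x axis of switch0 and the x axis of hole0, either way round below 0.2 rad) or (horizontal distance between switch0 and hole1 below 0.003 m and z of switch0 in the frame of hole1 between -0.004 and 0.0025 m and angle between the x axis of switch0 and the x axis of hole1, either way round below 0.2 rad) or (horizontal distance between switch0 and hole2 below 0.003 m and z of switch0 in the frame of hole2 between -0.004 and 0.0025 m and angle between the x axis of switch0 and the x axis of hole2, either way round below 0.2 rad) or (horizontal distance between switch0 and hole3 below 0.003 m and z of switch0 in the frame of hole3 between -0.004 and 0.0025 m and angle between the x axis of switch0 and the x axis of hole3, either way round below 0.2 rad)) and ((horizontal distance between switch1 and hole0 below 0.003 m and z of switch1 in the frame of hole0 between -0.004 and 0.0025 m and angle between the x axis of switch1 and the x axis of hole0, either way round below 0.2 rad) or (horizontal distance between switch1 and hole1 below 0.003 m and z of switch1 in the frame of hole1 between -0.004 and 0.0025 m and angle between the x axis of switch1 and the x axis of hole1, either way round below 0.2 rad) or (horizontal distance between switch1 and hole2 below 0.003 m and z of switch1 in the frame of hole2 between -0.004 and 0.0025 m and angle between the x axis of switch1 and the x axis of hole2, either way round below 0.2 rad) or (horizontal distance between switch1 and hole3 below 0.003 m and z of switch1 in the frame of hole3 between -0.004 and 0.0025 m and angle between the x axis of switch1 and the x axis of hole3, either way round below 0.2 rad)) and ((horizontal distance between switch2 and hole0 below 0.003 m and z of switch2 in the frame of hole0 between -0.004 and 0.0025 m and angle between the x axis of switch2 and the x axis of hole0, either way round below 0.2 rad) or (horizontal distance between switch2 and hole1 below 0.003 m and z of switch2 in the frame of hole1 between -0.004 and 0.0025 m and angle between the x axis of switch2 and the x axis of hole1, either way round below 0.2 rad) or (horizontal distance between switch2 and hole2 below 0.003 m and z of switch2 in the frame of hole2 between -0.004 and 0.0025 m and angle between the x axis of switch2 and the x axis of hole2, either way round below 0.2 rad) or (horizontal distance between switch2 and hole3 below 0.003 m and z of switch2 in the frame of hole3 between -0.004 and 0.0025 m and angle between the x axis of switch2 and the x axis of hole3, either way round below 0.2 rad)) and ((horizontal distance between switch3 and hole0 below 0.003 m and z of switch3 in the frame of hole0 between -0.004 and 0.0025 m and angle between the x axis of switch3 and the x axis of hole0, either way round below 0.2 rad) or (horizontal distance between switch3 and hole1 below 0.003 m and z of switch3 in the frame of hole1 between -0.004 and 0.0025 m and angle between the x axis of switch3 and the x axis of hole1, either way round below 0.2 rad) or (horizontal distance between switch3 and hole2 below 0.003 m and z of switch3 in the frame of hole2 between -0.004 and 0.0025 m and angle between the x axis of switch3 and the x axis of hole2, either way round below 0.2 rad) or (horizontal distance between switch3 and hole3 below 0.003 m and z of switch3 in the frame of hole3 between -0.004 and 0.0025 m and angle between the x axis of switch3 and the x axis of hole3, either way round below 0.2 rad))), for 0.3 s.
At the end, for the whole second after the job is handed in: Every switch present sits in a cutout: its flange within 2.5 mm of the panel surface, its axis within 3 mm of the cutout's centre and its flat parallel to the cutout's flat (within 0.2 rad; the cutout itself allows less), at rest; the cover is shut (joint below 0.04 rad) (all of step 2 and value of joint cover below 0.04 rad and linear speed of each of switch0, switch1, switch2, switch3 below 0.02 m/s); the robot touches nothing.
It fails at once if the cover is let slam shut (faster than 4 rad/s) (velocity of joint cover below -4 rad/s).
It fails at once if another thing on the desk is shoved more than 4 cm from its place (distance of any of jar, clamp, pin_vise, sorter, screwdriver, solder_pot, wrench from where it was at the start of the episode above 0.04 m).
It fails at once if the glass jar is tipped (angle between jar's own z axis and vertical above 0.5 rad).
Of switch0, switch1, switch2, switch3 only 3 to 4 are there at a start; the rules pass over those that are not, and their reading is None.
At some moment in a run one of rack may be knocked a few centimetres aside while the robot is not near it.
It also fails if it takes over 210 s, if anything falls off the work surface, if the arm or the gripper's body presses on something with over 40 N, if the wrist force passes 120 N, or if a joint passes its speed limit or range.

## Robot

A 6-joint arm with a two-finger parallel gripper is mounted at the origin on the work surface. World frame = base frame: x ahead of the robot, y to its left, z up, the work surface at z = 0. Lengths are in m, angles in rad, forces in N, time in s.
With the tool pointing down it reaches from about 0.375 to 0.9 m from the base axis. Payload 3.1 kg.
Tool frame: the origin (TCP) lies on the centre line of the jaws, within the pads' length; the fingertips stand 19 mm ahead of it and the grasp point (between the pads) is the TCP; y points along the fingers, x is the direction in which the jaws open and shut, and the axes are right-handed (so a half turn about y gives the same grasp; the last joint's range is limited). The gripper opens to 85 mm and grips with 20 to 120 N. Pads are 22 mm wide; open, the fingers measure 114 mm over their backs; the gripper's body (76 mm by 85 mm) begins 54 mm behind the grasp point. The pads swing forward as they close: fully open they stand 13 mm farther back than shut.
Start: joints at [0.98, 0.527, 1.433, -0, 1.181, -0.178], TCP at [0.251, 0.572, 0.25] pointing down, gripper open.
Joint ranges: [-3.08, 3.08], [-0.75, 2.2], [0.22, 2.44], [-1.43, 4.57], [0, 2.65], [-2.85, 2.85]. Speed limits (rad/s): [2.79, 2.79, 3.14, 3.14, 3.14, 3.14].

## Interface

Orientations are given as a unit quaternion [x, y, z, w].
In Python, from station import * gives the robot as it stands.
- The arm moves only by the tool step_arm, never from a script. Its argument "moves" is a list of rows, each a list of 7 numbers: the turn, a rotation vector about the tool's x, y, z in rad, then the shift along the tool's x, y, z in cm, then the closure, from -1 (fully open) to 1 (shut). A call has 1 to 12 rows; each row is the pose to reach, as a shift and turn from the pose measured when the call began, along the tool's axes at that moment; what a row does not reach only later rows make up. A row lasts 1/8 s, in which the tool goes at most 62.5 mm and 10.7 degrees, less where a joint would pass 70% of its speed; a pose out of reach is approached as far as the arm can. A call with a gripper value outside its range is refused whole. The fingers move at their own pace and stop on an object; "grip_force" is the grip in N (left out, the last holds). Time passes only in rows, so rows that repeat a pose let the fingers close. It gives the time, the measured TCP pose, the force and the opening at its end, in the units of the state.
- sense(): the state, without advancing time (a new reading comes with each control period).
- snapshot(name): name is "scene" or "top" or "wrist"; returns a dict with "frame" (420x560x3 uint8, red, green, blue), "z_map" (420x560 float32, m along the optical axis (not along the pixel's ray), 0 where there is no reading), "vfov" (degrees; the focal length in pixels is half the picture's height over the tangent of half this angle, whatever the lens; pixels are square), "cx", "cy" (the principal point, pixels), "dist" ([k1, k2, p1, p2, k3] as OpenCV has them; the pictures are not rectified), "xyz" and "orientation" of the camera in the world. Camera axes: x right, y down, z forward; pixel columns grow to the right and rows downward; lengths in m; the calibration is good to about 2 mm. A picture is of the moment at which its call begins.
- sign_off(): hands the job in, once; it reports no verdict.
The state is a dict: "t": time; "q": joint angles; "qd": joint speeds; "tau": joint torques, N m; "tcp_pos": TCP position; "tool_rot": TCP orientation; "force": force on the tool from outside, world axes, zero at the start; "ft_torque": the same for the moment, N m; "finger_gap": opening from 0.0 (shut) to 1.0 (fully open).
Only numpy, scipy, OpenCV 4.12 (cv2) and the standard library are available. Lean on these libraries where they do the work, as an engineer would, in place of code of your own. Each camera call takes 0.05 s, during which the arm holds its last target.

## Working session

There is one attempt and no reset: what is moved stays moved. The work goes in short steps, Python scripts to look and compute and a tool call to move; the robot and the scene stay as the last step left them, time stands still between calls to the robot, and variables do not carry over. Pictures are saved under pics/ and viewed, and the job is handed in when it is done.

Besides the shell and the picture viewer there is one more tool, called after ">>>" in YAML: its name, and indented under it one key for each argument. step_arm: Moves the arm, as the interface text tells. Its arguments: {"type":"object","properties":{"moves":{"type":"array","items":{"type":"array","items":{"type":"number"}}},"grip_force":{"type":"number"}},"required":["moves"]}

```bash
ls; mkdir -p pics; cat > h.py <<'E'
from station import *
import numpy as np, cv2
from scipy.spatial.transform import Rotation as R
def snap(n,fn=None):
    s=snapshot(n)
    if fn: cv2.imwrite('pics/'+fn+'.png',s['frame'][:,:,::-1])
    return s
def K(s):
    f=s['frame'].shape[0]/2/np.tan(np.radians(s['vfov'])/2)
    return np.array([[f,0,s['cx']],[0,f,s['cy']],[0,0,1.]])
def ray(s,uv):
    p=cv2.undistortPoints(np.array(uv,float).reshape(-1,1,2),K(s),np.array(s['dist'],float)).reshape(-1,2)
    d=np.c_[p,np.ones(len(p))]
    return np.array(s['xyz']),d@R.from_quat(s['orientation']).as_matrix().T
def onz(s,uv,z):
    o,d=ray(s,uv); return o+d*((z-o[2])/d[:,2])[:,None]
def deep(s,uv):
    o,d=ray(s,uv); uv=np.array(uv,int).reshape(-1,2)
    return o+d*s['z_map'][uv[:,1],uv[:,0]][:,None]
def proj(s,P):
    Rm=R.from_quat(s['orientation']).as_matrix(); 
    rv=cv2.Rodrigues(Rm.T)[0]; t=-Rm.T@np.array(s['xyz'])
    return cv2.projectPoints(np.array(P,float).reshape(-1,1,3),rv,t,K(s),np.array(s['dist'],float))[0].reshape(-1,2)
E
python3 - <<'E'
from h import *
for n in ['scene','top','wrist']:
    s=snap(n,n+'0'); print(n,s['vfov'],s['cx'],s['cy'],s['dist'],s['xyz'],R.from_quat(s['orientation']).as_matrix().round(3).tolist())
st=sense(); print(st)
print(R.from_quat(st['tool_rot']).as_matrix().round(3))
E
```

```text
pics
scene 57.316166838058564 279.94697450252426 207.27740198440034 [-0.07202712  0.          0.          0.          0.        ] [0.93388569 0.63709971 0.87857809] [[-0.889, 0.333, -0.313], [0.457, 0.644, -0.613], [-0.002, -0.688, -0.725]]
top 53.198888620397874 284.0237842878833 207.33922238409534 [-0.01548067  0.          0.          0.          0.        ] [ 0.43301442 -0.02625238  1.24744672] [[0.011, -0.991, 0.134], [-1.0, -0.011, 0.005], [-0.004, -0.134, -0.991]]
wrist 63.676016887361044 279.9247511143599 209.20050147755728 [-0.05580273  0.          0.          0.          0.        ] [0.18472096 0.6007282  0.3724843 ] [[0.402, 0.879, 0.257], [0.916, -0.385, -0.115], [-0.003, 0.282, -0.959]]
{'t': 0.15, 'q': array([ 9.79526736e-01,  5.28241125e-01,  1.43361604e+00,  1.28621076e-05,
        1.18140443e+00, -1.78463996e-01]), 'qd': array([ 0.00079758, -0.00388076, -0.00363624, -0.00089126,  0.00036683,
        0.00138741]), 'tau': array([ 9.84201215e-04, -4.42742908e+01, -1.78276151e+01, -1.72821215e-04,
        5.65241804e-03, -1.92212548e-05]), 'tcp_pos': array([0.25039246, 0.57208229, 0.2495629 ]), 'tool_rot': array([ 0.59208436,  0.38637045, -0.38746046, -0.59163196]), 'force': array([ 0.57699035, -0.29742084,  0.42339655]), 'ft_torque': array([0.00678082, 0.04061694, 0.01450583]), 'finger_gap': 0.9995172255759355}
[[ 0.401 -0.001 -0.916]
 [ 0.916 -0.001  0.401]
 [-0.002 -1.     0.   ]]
```

View pics/top0.png

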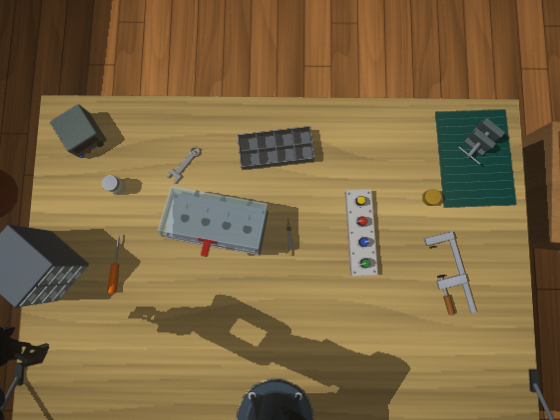

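View pics/scene0.png

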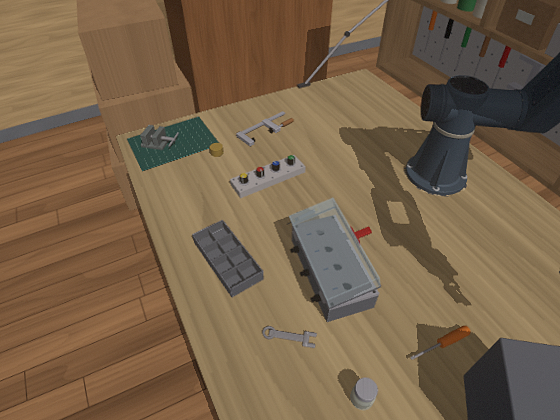

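View pics/wrist0.png

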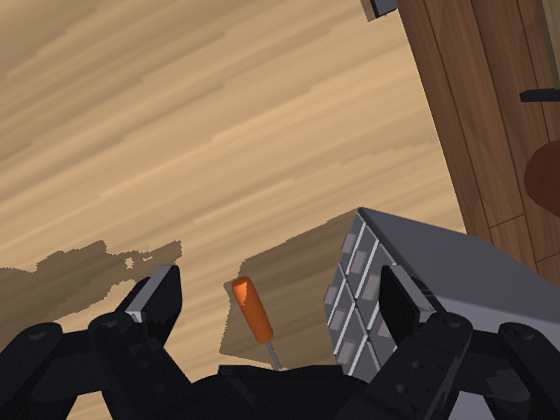

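```bash
python3 - <<'E'
from h import *
s=snap('top'); f=s['frame'][:,:,::-1]
cv2.imwrite('pics/topbox.png',cv2.resize(f[180:265,150:310],None,fx=5,fy=5,interpolation=cv2.INTER_CUBIC))
cv2.imwrite('pics/toprack.png',cv2.resize(f[180:285,330:395],None,fx=5.5,fy=5.5,interpolation=cv2.INTER_CUBIC))
hsv=cv2.cvtColor(s['frame'],cv2.COLOR_RGB2HSV)
m=((hsv[...,0]<6)|(hsv[...,0]>174))&(hsv[...,1]>160)&(hsv[...,2]>90)
n,l,st,c=cv2.connectedComponentsWithStats(m.astype(np.uint8))
for i in range(1,n):
    if st[i,4]>8:
        print(st[i],c[i],deep(s,[c[i]]).round(4))
# box via depth : points at height
H,W=s['z_map'].shape
uu,vv=np.meshgrid(np.arange(W),np.arange(H))
P=deep(s,np.c_[uu.ravel(),vv.ravel()]).reshape(H,W,3)
np.save('P.npy',P)
print(P[190:262:4,155:275:6,2].round(3))
E
```

```text
[359 217   8   8  43] [362.79069767 220.46511628] [[ 0.5585 -0.2447  0.0571]]
[198 238  18  18 121] [205.66115702 245.96694215] [[0.4776 0.1848 0.1425]]
[[ 1.000e-03  0.000e+00  1.000e-03  1.210e-01  1.170e-01  1.110e-01
   1.150e-01  1.000e-03  1.000e-03 -1.000e-03  0.000e+00  3.000e-03
  -3.000e-03  3.000e-03 -1.000e-03  4.000e-03  4.000e-03 -1.000e-03
  -1.000e-03 -1.000e-03]
 [-1.000e-03  1.000e-03  5.000e-03  1.200e-01  1.170e-01  1.180e-01
   1.170e-01  1.180e-01  1.130e-01  1.130e-01  1.130e-01  4.000e-03
   1.000e-03  4.000e-03  2.000e-03 -1.000e-03 -2.000e-03  2.000e-03
   1.000e-03 -2.000e-03]
 [ 4.000e-03  0.000e+00  1.230e-01  1.220e-01  1.250e-01  1.200e-01
   1.220e-01  1.190e-01  1.160e-01  1.190e-01  1.170e-01  1.150e-01
   1.140e-01  1.140e-01 -6.000e-03  2.000e-03 -0.000e+00  1.000e-03
  -2.000e-03  1.000e-03]
 [-3.000e-03 -4.000e-03  1.260e-01  1.280e-01  1.260e-01  1.240e-01
   1.230e-01  1.210e-01  1.220e-01  1.180e-01  1.210e-01  1.200e-01
   1.200e-01  1.250e-01  1.170e-01  1.190e-01  1.160e-01  1.130e-01
  -3.000e-03  0.000e+00]
 [ 4.000e-03  1.000e-03  1.280e
[... 2475 characters left out ...]
 -1.000e-03]
 [-1.000e-03 -0.000e+00 -0.000e+00  3.000e-03  1.000e-03 -2.000e-03
  -3.000e-03  2.000e-03  1.490e-01  1.247e+00  1.000e-03  2.000e-03
  -2.000e-03  1.200e-02  1.010e-01  1.100e-01  1.180e-01  1.300e-01
   3.000e-03  6.000e-03]
 [ 1.000e-03  1.000e-03 -1.000e-03  0.000e+00 -0.000e+00 -1.000e-03
  -1.000e-03  3.000e-03  1.490e-01  5.000e-03 -0.000e+00 -3.000e-03
  -0.000e+00 -2.000e-03 -1.000e-03  0.000e+00  2.000e-03  7.100e-02
   2.000e-03 -3.000e-03]
 [-2.000e-03 -5.000e-03  1.000e-03 -3.000e-03  2.000e-03 -1.000e-03
  -0.000e+00 -1.000e-03 -3.000e-03 -0.000e+00  0.000e+00  1.000e-03
   4.000e-03  2.000e-03  2.000e-03  0.000e+00  2.000e-03  0.000e+00
  -1.000e-03  3.000e-03]]
```

View pics/topbox.png

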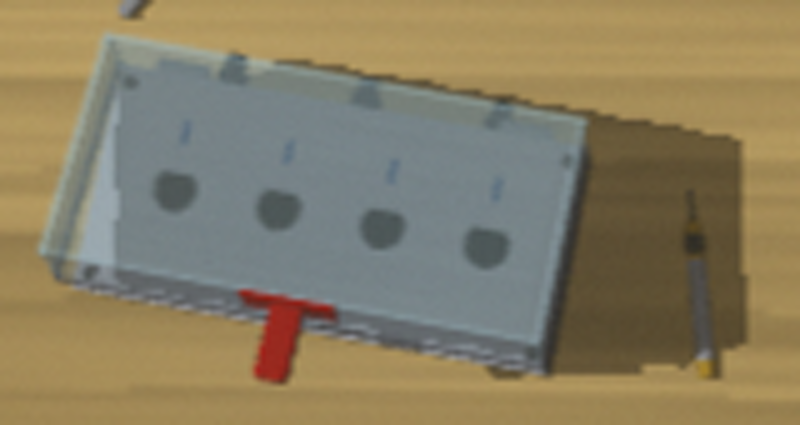

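View pics/toprack.png

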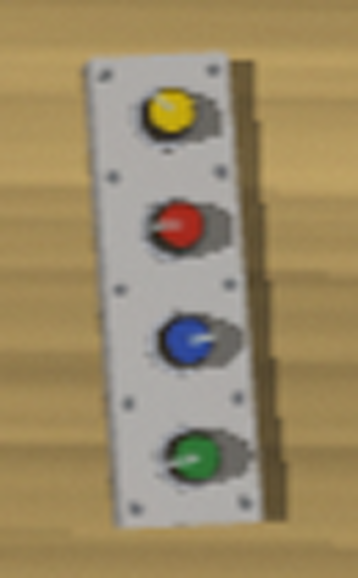

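```bash
python3 - <<'E'
from h import *
s=snap('top')
h=np.array([(175,190),(279,209),(383,228),(487,247)])/5+[150,180]
P=onz(s,h,.07); print('holes',P.round(4),np.linalg.norm(np.diff(P,axis=0),axis=1))
a=P[0]-P[3]; a/=np.linalg.norm(a); print('y axis',a,'xaxis ang',np.arctan2(-a[0],a[1]))
tk=np.array([(186,131),(289,151),(393,171),(497,189)])/5+[150,180]
print('ticks',(onz(s,tk,.07)-P).round(4))
k=np.array([(171,110),(180,225),(189,341),(194,457)])/5.5+[330,180]
Pk=onz(s,k,.054); print('sw',Pk.round(4),np.linalg.norm(np.diff(Pk,axis=0),axis=1))
tab=np.array([(285,304),(272,380)])/5+[150,180]
for z in (.12,.135,.145): print(onz(s,tab,z).round(4))
# pin vise
print('pin',onz(s,np.array([(690,190),(707,375)])/5+[150,180],.006).round(4))
D=np.load('P.npy')
print(D[238:258:2,200:212:2,2].round(3))
E
```

```text
holes [[0.5587 0.26   0.07  ]
 [0.5485 0.2007 0.07  ]
 [0.5384 0.1416 0.07  ]
 [0.5284 0.0827 0.07  ]] [0.06019941 0.05997878 0.05977343]
y axis [0.16848045 0.985705   0.        ] xaxis ang -0.16928787620165142
ticks [[ 0.0337 -0.0048  0.    ]
 [ 0.0331 -0.0045  0.    ]
 [ 0.0324 -0.0047  0.    ]
 [ 0.0329 -0.0049  0.    ]]
sw [[ 0.618  -0.2412  0.054 ]
 [ 0.5576 -0.245   0.054 ]
 [ 0.4974 -0.2489  0.054 ]
 [ 0.438  -0.2506  0.054 ]] [0.0605439  0.06026154 0.05940698]
[[0.4924 0.186  0.12  ]
 [0.4517 0.1915 0.12  ]]
[[0.4916 0.1832 0.135 ]
 [0.4515 0.1886 0.135 ]]
[[0.4911 0.1813 0.145 ]
 [0.4513 0.1867 0.145 ]]
pin [[ 0.5689 -0.0316  0.006 ]
 [ 0.4595 -0.0427  0.006 ]]
[[ 1.440e-01  1.440e-01  1.460e-01  1.410e-01  1.450e-01  1.460e-01]
 [ 1.330e-01  1.390e-01  1.450e-01  1.450e-01  1.460e-01  1.460e-01]
 [ 1.080e-01  1.070e-01  1.390e-01  1.410e-01  1.420e-01  1.400e-01]
 [ 1.200e-02  7.100e-02  1.480e-01  1.450e-01  1.420e-01  1.370e-01]
 [-2.000e-03  1.000e-03  1.450e-01  1.470e-01  1.440e-01  1.380e-01]
 [ 3.000e-03  0.000e+00  1.460e-01  1.450e-01  1.440e-01  1.247e+00]
 [ 3.000e-03  1.430e-01  1.460e-01  1.470e-01  1.430e-01  5.000e-03]
 [-2.000e-03  1.500e-01  1.490e-01  1.530e-01  1.510e-01 -2.000e-03]
 [ 1.000e-03  1.480e-01  1.490e-01  1.490e-01  1.440e-01  1.000e-03]
 [ 1.000e-03 -1.000e-03  1.440e-01  1.450e-01 -1.000e-03  1.000e-03]]
```

```bash
cat >> h.py <<'E'
BY=-0.1693; C=np.array([.5435,.171]); bx=np.array([np.cos(BY),np.sin(BY)]); by=np.array([-bx[1],bx[0]])
HG=C+.065*bx
def tabp(th):
    r=np.hypot(.158,.035); a=np.arctan2(.035,.158)+th
    return np.r_[HG-bx*r*np.cos(a),.07+r*np.sin(a)]
def row(pos,yaw,g=None,y0=None):
    """tool-down pose with tool x at yaw -> row relative to present pose"""
    st=sense(); R0=R.from_quat(st['tool_rot']); 
    c,s_=np.cos(yaw),np.sin(yaw)
    T=R.from_matrix(np.array([[c,0,-s_],[s_,0,c],[0,-1,0]]))
    rv=(R0.inv()*T).as_rotvec(); d=R0.inv().apply(np.array(pos)-st['tcp_pos'])*100
    return rv.round(3).tolist()+d.round(2).tolist()
def tool():
    st=sense(); M=R.from_quat(st['tool_rot']).as_matrix()
    print('t',round(st['t'],2),'tcp',st['tcp_pos'].round(4),'yaw',round(np.arctan2(M[1,0],M[0,0]),3),'ydown',M[:,1].round(3),'F',st['force'].round(1),'gap',round(st['finger_gap'],3),'q',st['q'].round(2))
E
python3 - <<'E'
from h import *
tool()
p=tabp(.23);print(p)
print(row([*p[:2],.25],BY+np.pi/2)); print(row([*p[:2],.20],BY+np.pi/2))
E
```

```text
t 0.25 tcp [0.2505 0.5722 0.2498] yaw 1.158 ydown [-0.001 -0.001 -1.   ] F [-0.4  0.  -0.1] gap 1.0 q [ 0.98  0.53  1.43  0.    1.18 -0.18]
[0.46379598 0.18462431 0.14009877]
[-0.0, -0.243, -0.001, -26.95, 0.0, -35.09]
[-0.0, -0.243, -0.001, -26.95, 5.0, -35.09]
```

>>> step_arm:
  moves:
    - [0, -0.03, 0, -3.4, 0, -4.4, -1]
    - [0, -0.06, 0, -6.8, 0, -8.8, -1]
    - [0, -0.09, 0, -10.1, 0, -13.2, -1]
    - [0, -0.12, 0, -13.5, 0, -17.6, -1]
    - [0, -0.15, 0, -16.9, 0, -22, -1]
    - [0, -0.18, 0, -20.2, 0, -26.3, -1]
    - [0, -0.21, 0, -23.6, 0, -30.7, -1]
    - [0, -0.243, 0, -26.95, 0, -35.1, -1]
    - [0, -0.243, 0, -26.95, 2.5, -35.1, -1]
    - [0, -0.243, 0, -26.95, 5, -35.1, -1]
    - [0, -0.243, 0, -26.95, 5, -35.1, -1]
  grip_force: 30

```text
t: 1.62
tcp_pos: [0.4626, 0.184, 0.1986]
tool_rot: [-0.54, -0.454, 0.457, 0.541]
force: [0.1, 0.5, -0.1]
finger_gap: 1.005
```

```bash
python3 - <<'E'
from h import *
tool()
s=snap('wrist','w1'); s=snap('scene'); cv2.imwrite('pics/s1.png',cv2.resize(s['frame'][150:360,220:500,::-1],None,fx=2.6,fy=2.6))
E
```

```text
t 1.62 tcp [0.4626 0.184  0.1986] yaw 1.4 ydown [-0.005 -0.002 -1.   ] F [ 0.1  0.5 -0.1] gap 1.005 q [ 0.15  0.44  1.8  -0.    0.91 -1.25]
```

View pics/w1.png

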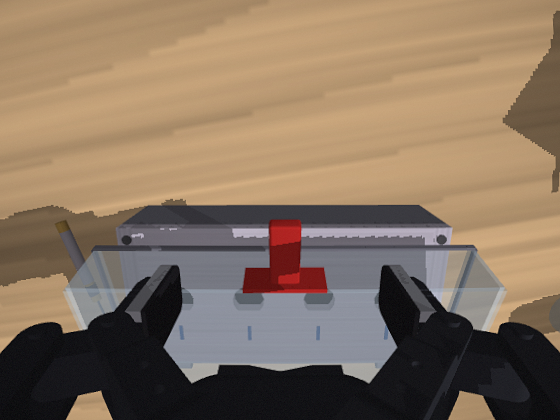

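View pics/s1.png

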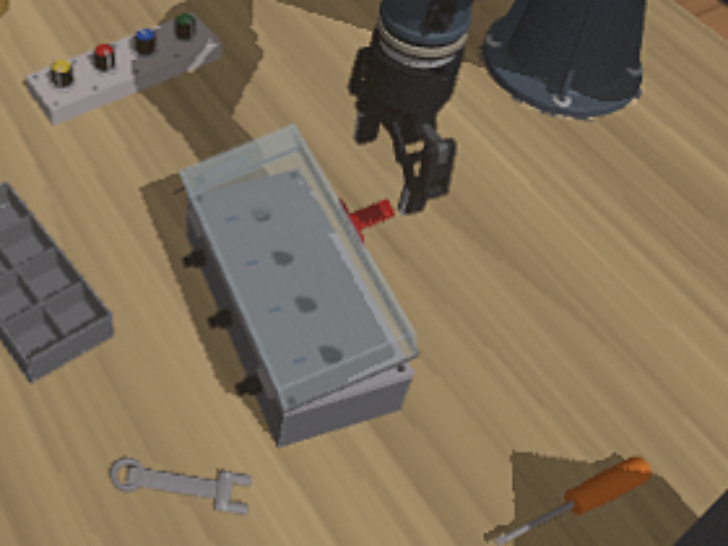

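```bash
python3 - <<'E'
from h import *
s=snap('wrist')
P=deep(s,[(285,225),(285,235),(286,250),(286,262),(286,275)]);print(P.round(4)); print(((P[:,:2]-C)@np.c_[bx,by]).round(4))
for th in(.2,.23,.26): print(th,tabp(th), ((tabp(th)[:2]-C)@np.c_[bx,by]).round(4))
p=tabp(.23);print(row(p,BY+np.pi/2))
E
```

```text
[[0.4533 0.1889 0.1486]
 [0.4594 0.1879 0.1478]
 [0.4695 0.1868 0.1451]
 [0.478  0.1855 0.1428]
 [0.4866 0.184  0.1422]]
[[-0.0919  0.0025]
 [-0.0857  0.0025]
 [-0.0756  0.0031]
 [-0.067   0.0032]
 [-0.0583  0.0033]]
0.2 [0.46178809 0.18496753 0.13569208] [-0.0829  0.    ]
0.23 [0.46379598 0.18462431 0.14009877] [-0.0809  0.    ]
0.26 [0.46593326 0.18425897 0.14444238] [-0.0787 -0.    ]
[0.001, -0.0, -0.0, -0.03, 6.07, 0.07]
```

>>> step_arm:
  moves:
    - [0, 0, 0, 0.2, 2, 0.1, -1]
    - [0, 0, 0, 0.2, 4, 0.1, -1]
    - [0, 0, 0, 0.2, 5.8, 0.1, -1]
    - [0, 0, 0, 0.2, 5.8, 0.1, 0]
    - [0, 0, 0, 0.2, 5.8, 0.1, 0.6]
    - [0, 0, 0, 0.2, 5.8, 0.1, 1]
    - [0, 0, 0, 0.2, 5.8, 0.1, 1]
    - [0, 0, 0, 0.2, 5.8, 0.1, 1]
    - [0, 0, 0, 0.2, 5.8, 0.1, 1]
  grip_force: 30

```text
t: 2.9
tcp_pos: [0.4639, 0.1864, 0.1431]
tool_rot: [0.541, 0.456, -0.456, -0.54]
force: [-0.7, -4.5, 2.0]
finger_gap: 0.203
```

```bash
python3 - <<'E'
from h import *
tool()
p=sense()['tcp_pos'];
d=p[:2]-HG; r=np.array([-(d@bx),p[2]-.07]); print(r,np.hypot(*r),np.arctan2(r[1],r[0])-.218, d@by)
a0=np.arctan2(r[1],r[0]); rr=np.hypot(*r)
for th in np.linspace(a0,.218+1.72,19):
    q=np.r_[p[:2]+bx*(r[0]-rr*np.cos(th)),.07+rr*np.sin(th)]
    print(round(th-.218,2),row(q,BY+np.pi/2))
E
```

```text
t 2.9 tcp [0.4639 0.1864 0.1431] yaw 1.402 ydown [ 0.001 -0.002 -1.   ] F [-0.7 -4.5  2. ] gap 0.203 q [ 0.16  0.53  1.84 -0.    0.77 -1.24]
[0.14609597 0.07306753] 0.16334899718550375 0.2457546106958011 0.0017847129034373177
0.25 [0.001, 0.0, -0.001, 0.0, 0.0, 0.0]
0.33 [0.001, 0.0, -0.001, -0.0, -1.17, -0.65]
0.41 [0.001, 0.0, -0.001, -0.0, -2.28, -1.39]
0.49 [0.001, 0.0, -0.001, -0.01, -3.33, -2.22]
0.57 [0.001, 0.0, -0.001, -0.01, -4.31, -3.13]
0.66 [0.001, 0.0, -0.001, -0.01, -5.21, -4.12]
0.74 [0.001, 0.0, -0.001, -0.01, -6.02, -5.18]
0.82 [0.001, 0.0, -0.001, -0.01, -6.75, -6.31]
0.9 [0.001, 0.0, -0.001, -0.01, -7.38, -7.49]
0.98 [0.001, 0.0, -0.001, -0.01, -7.91, -8.71]
1.06 [0.001, 0.0, -0.001, -0.02, -8.34, -9.98]
1.15 [0.001, 0.0, -0.001, -0.02, -8.67, -11.28]
1.23 [0.001, 0.0, -0.001, -0.02, -8.89, -12.6]
1.31 [0.001, 0.0, -0.001, -0.02, -9.0, -13.93]
1.39 [0.001, 0.0, -0.001, -0.02, -9.0, -15.27]
1.47 [0.001, 0.0, -0.001, -0.02, -8.89, -16.6]
1.56 [0.001, 0.0, -0.001, -0.02, -8.67, -17.92]
1.64 [0.001, 0.0, -0.001, -0.02, -8.34, -19.22]
1.72 [0.001, 0.0, -0.001, -0.02, -7.91, -20.48]
```

>>> step_arm:
  moves:
    - [0, 0, 0, 0, -1.2, -0.65, 1]
    - [0, 0, 0, 0, -2.3, -1.4, 1]
    - [0, 0, 0, 0, -3.3, -2.2, 1]
    - [0, 0, 0, 0, -4.3, -3.1, 1]
    - [0, 0, 0, 0, -5.2, -4.1, 1]
    - [0, 0, 0, 0, -6, -5.2, 1]
    - [0, 0, 0, 0, -6.75, -6.3, 1]
    - [0, 0, 0, 0, -7.4, -7.5, 1]
    - [0, 0, 0, 0, -7.9, -8.7, 1]
    - [0, 0, 0, 0, -8.35, -10, 1]
    - [0, 0, 0, 0, -8.35, -10, 1]

```text
t: 4.28
tcp_pos: [0.5653, 0.1692, 0.2278]
tool_rot: [0.543, 0.457, -0.455, -0.538]
force: [-0.3, -3.3, 0.5]
finger_gap: 0.207
```

```bash
python3 - <<'E'
from h import *
tool()
p=sense()['tcp_pos'];
d=p[:2]-HG; r=np.array([-(d@bx),p[2]-.07]); print(r,np.hypot(*r),np.arctan2(r[1],r[0])-.218, d@by)
a0=np.arctan2(r[1],r[0]); rr=np.hypot(*r)
for th in np.linspace(a0,.218+1.75,10):
    q=np.r_[p[:2]+bx*(r[0]-rr*np.cos(th)),.07+rr*np.sin(th)]
    print(round(th-.218,2),row(q,BY+np.pi/2))
E
```

```text
t 4.28 tcp [0.5653 0.1692 0.2278] yaw 1.402 ydown [ 0.007 -0.002 -1.   ] F [-0.3 -3.3  0.5] gap 0.207 q [ 0.1   0.5   1.55 -0.    1.08 -1.3 ]
[0.04319336 0.15776296] 0.16356899962494914 1.085558716277628 0.001870769033883459
1.09 [0.007, 0.0, -0.001, 0.0, 0.0, 0.0]
1.16 [0.007, 0.0, -0.001, -0.0, -0.27, -1.18]
1.23 [0.007, 0.0, -0.001, -0.0, -0.45, -2.37]
1.31 [0.007, 0.0, -0.001, -0.0, -0.54, -3.57]
1.38 [0.007, 0.0, -0.001, -0.0, -0.54, -4.78]
1.45 [0.007, 0.0, -0.001, -0.0, -0.45, -5.99]
1.53 [0.007, 0.0, -0.001, -0.0, -0.28, -7.18]
1.6 [0.007, 0.0, -0.001, -0.0, -0.02, -8.36]
1.68 [0.007, 0.0, -0.001, -0.0, 0.33, -9.51]
1.75 [0.007, 0.0, -0.001, -0.0, 0.77, -10.64]
```

>>> step_arm:
  moves:
    - [0, 0, 0, 0, -0.27, -1.2, 1]
    - [0, 0, 0, 0, -0.45, -2.4, 1]
    - [0, 0, 0, 0, -0.54, -3.6, 1]
    - [0, 0, 0, 0, -0.54, -4.8, 1]
    - [0, 0, 0, 0, -0.45, -6, 1]
    - [0, 0, 0, 0, -0.28, -7.2, 1]
    - [0, 0, 0, 0, 0, -8.4, 1]
    - [0, 0, 0, 0, 0.33, -9.5, 1]
    - [0, 0, 0, 0, 0.77, -10.65, 1]
    - [0, 0, 0, 0, 0.77, -10.65, 1]
    - [0, 0, 0, 0, 0.77, -10.65, 1]
    - [0, 0, 0, 0, 0.77, -10.65, 1]

```text
t: 5.78
tcp_pos: [0.6714, 0.1511, 0.2211]
tool_rot: [0.543, 0.458, -0.454, -0.538]
force: [1.8, -1.7, -0.5]
finger_gap: 0.207
```

```bash
python3 - <<'E'
from h import *
tool()
p=sense()['tcp_pos'];
d=p[:2]-HG; r=np.array([-(d@bx),p[2]-.07]); print(r,np.hypot(*r),np.arctan2(r[1],r[0])-.218, d@by)
s=snap('scene'); cv2.imwrite('pics/s2.png',cv2.resize(s['frame'][100:360,220:500,::-1],None,fx=2.2,fy=2.2))
E
```

```text
t 5.78 tcp [0.6714 0.1511 0.2211] yaw 1.402 ydown [ 0.01  -0.002 -1.   ] F [ 1.8 -1.7 -0.5] gap 0.207 q [ 0.06  0.64  1.3  -0.    1.2  -1.34]
[-0.06438689  0.15108841] 0.16423574266637697 1.7556437767377293 0.0019386926602476932
```

View pics/s2.png

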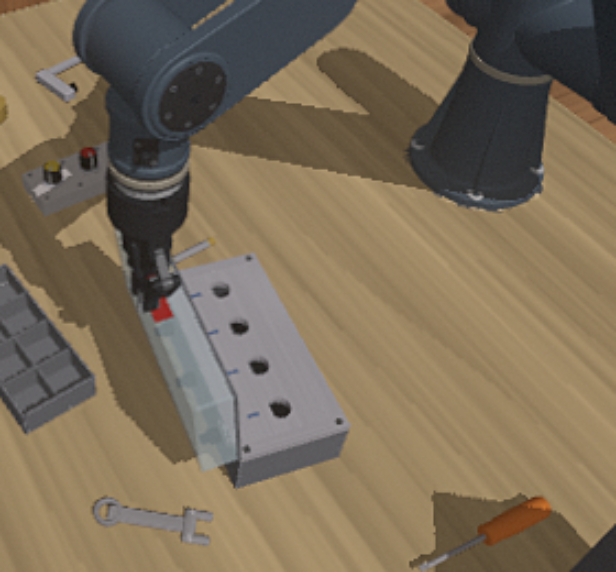

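>>> step_arm:
  moves:
    - [0, 0, 0, 0, 0, 0, 0]
    - [0, 0, 0, 0, 0, 0, -1]
    - [0, 0, 0, 0, 0, 0, -1]
    - [0, 0, 0, 0, 0, 0, -1]
    - [0, 0, 0, 0, -3, 0, -1]
    - [0, 0, 0, 0, -7, 0, -1]
    - [0, 0, 0, 0, -11, 0, -1]
    - [0, 0, 0, 0, -11, 0, -1]

```text
t: 6.82
tcp_pos: [0.6722, 0.1516, 0.3358]
tool_rot: [0.545, 0.461, -0.451, -0.536]
force: [-0.4, -1.0, 0.1]
finger_gap: 1.002
```

```bash
python3 - <<'E'
from h import *
tool()
print(row([.48,-.20,.30],BY+np.pi/2),row([.48,-.20,.30],1.2))
E
```

```text
t 6.83 tcp [0.6722 0.1516 0.3358] yaw 1.402 ydown [ 0.019 -0.001 -1.   ] F [-0.4 -1.   0.1] gap 1.002 q [ 0.06  0.54  1.17 -0.    1.42 -1.34]
[0.019, 0.0, 0.002, -37.9, 3.27, 13.09] [0.019, 0.202, 0.004, -37.9, 3.27, 13.09]
```

>>> step_arm:
  moves:
    - [0.01, 0, 0, -5.4, 0, 1.9, -1]
    - [0.02, 0, 0, -10.8, 0, 3.8, -1]
    - [0.02, 0, 0, -16.2, 0, 5.6, -1]
    - [0.02, 0, 0, -21.6, 0.6, 7.5, -1]
    - [0.02, 0, 0, -27, 1.5, 9.4, -1]
    - [0.02, 0, 0, -32.4, 2.4, 11.2, -1]
    - [0.02, 0, 0, -37.9, 3.2, 13, -1]
    - [0.02, 0, 0, -37.9, 3.2, 13, -1]
    - [0.02, 0, 0, -37.9, 3.2, 13, -1]

```text
t: 7.95
tcp_pos: [0.4805, -0.1998, 0.2999]
tool_rot: [-0.539, -0.456, 0.455, 0.542]
force: [-0.0, 0.0, 0.2]
finger_gap: 0.996
```

```bash
python3 - <<'E'
from h import *
tool()
s=snap('wrist','w2'); s=snap('top','t2'); f=s['frame'][:,:,::-1]
cv2.imwrite('pics/t2b.png',cv2.resize(f[150:265,150:310],None,fx=5,fy=5,interpolation=cv2.INTER_CUBIC))
E
```

```text
t 7.95 tcp [ 0.4805 -0.1998  0.2999] yaw 1.401 ydown [-0.002  0.003 -1.   ] F [-0.   0.   0.2] gap 0.996 q [-0.61  0.33  1.63  0.    1.19 -2.01]
```

View pics/w2.png

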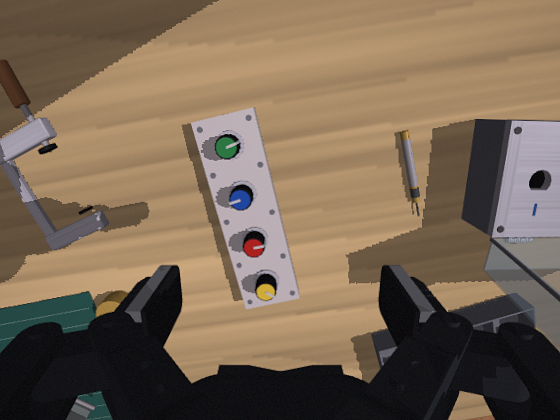

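View pics/t2b.png

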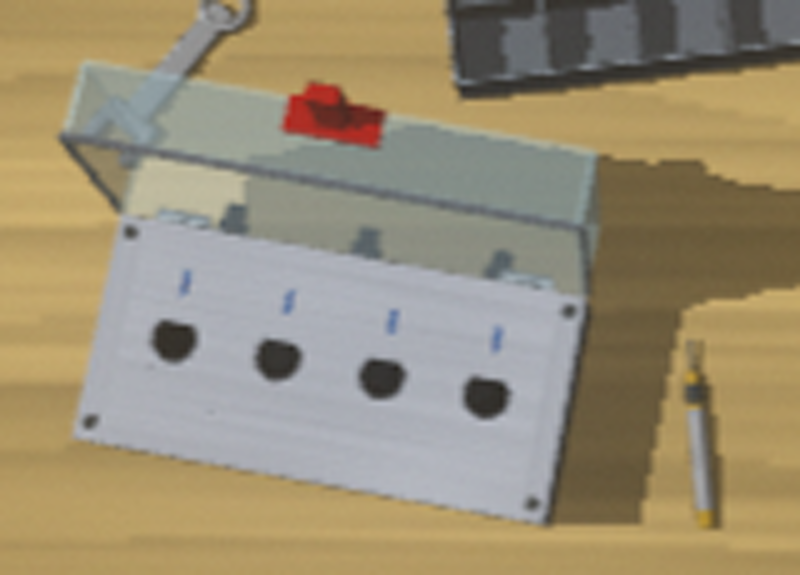

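```bash
cat >> h.py <<'E'
def switches(s,z=.054,show=None):
    rgb=s['frame']; hsv=cv2.cvtColor(rgb,cv2.COLOR_RGB2HSV); Hh,S,V=[hsv[...,i].astype(int) for i in range(3)]
    cols={'yellow':(22,33),'red':None,'green':(45,75),'blue':(105,125)}
    out={}
    for n,r in cols.items():
        m=((Hh<6)|(Hh>174)) if r is None else (Hh>=r[0])&(Hh<=r[1])
        m=(m&(S>140)&(V>50)).astype(np.uint8)
        nn,l,st,c=cv2.connectedComponentsWithStats(m)
        best=None
        for i in range(1,nn):
            if st[i,4]<60: continue
            cn,_=cv2.findContours((l==i).astype(np.uint8),cv2.RETR_EXTERNAL,cv2.CHAIN_APPROX_NONE)
            hull=cv2.convexHull(cn[0]).reshape(-1,2)
            P=onz(s,hull,z)
            (x,y),rad=cv2.minEnclosingCircle((P[:,:2]*1e3).astype(np.float32))
            if rad<5 or rad>16: continue
            if best is None or st[i,4]>best[0]: best=(st[i,4],np.array([x,y])/1e3,rad,hull)
        if best is None: continue
        _,c2,rad,hull=best
        # white line: bright, low saturation pixels inside hull -> direction
        mk=np.zeros(m.shape,np.uint8); cv2.fillConvexPoly(mk,hull,1)
        mk=cv2.dilate(mk,np.ones((3,3)))
        w=(mk>0)&(S<110)&(V>130)
        vv,uu=np.nonzero(w)
        if len(uu)>3:
            Q=onz(s,np.c_[uu,vv],z)[:,:2]; Q=Q[np.linalg.norm(Q-c2,axis=1)<.0125]
            d=Q.mean(0)-c2; 
            u_,sv,vt=np.linalg.svd(Q-Q.mean(0)); ax=vt[0]*np.sign(vt[0]@d)
            out[n]=(c2,rad,np.arctan2(ax[1],ax[0]),np.arctan2(d[1],d[0]),len(Q))
        else: out[n]=(c2,rad,None,None,0)
    return out
E
python3 - <<'E'
from h import *
s=snap('wrist'); f=s['frame'][:,:,::-1]
cv2.imwrite('pics/w2b.png',cv2.resize(f[100:310,180:310],None,fx=2.8,fy=2.8,interpolation=cv2.INTER_CUBIC))
for k,v in switches(s).items(): print(k,v)
st=snap('top')
for k,v in switches(st).items(): print(k,v)
D=deep(s,[(227,147),(240,199),(254,247),(265,292),(283,220)]);print(D.round(4))
cs=np.array([(131,232),(568,311),(90,421),(532,503)])/5+[150,150]
P=onz(st,cs,.07);print(P.round(4),P.mean(0),P[0]-P[1],P[2]-P[3])
h=np.array([(174,341),(278,359),(382,378),(486,397)])/5+[150,150]
print(onz(st,h,.07))
E
```

```text
yellow (array([ 0.61667139, -0.24129752]), 11.840505599975586, np.float64(1.6142678079729722), np.float64(0.3823999475423404), 35)
red (array([ 0.55675409, -0.24465108]), 11.744097709655762, np.float64(2.0207024447289648), np.float64(1.3779999227140907), 33)
green (array([ 0.43737613, -0.25185434]), 11.315009117126465, np.float64(1.7708609992294526), np.float64(1.7921026895113206), 40)
blue (array([ 0.49703082, -0.24827502]), 11.748310089111328, np.float64(-1.431406920882722), np.float64(-1.3703895419438692), 35)
[[ 0.4382 -0.2496  0.0552]
 [ 0.4975 -0.2473  0.0551]
 [ 0.5575 -0.2428  0.0548]
 [ 0.6183 -0.2408  0.0548]
 [ 0.5484 -0.2061 -0.0012]]
[[0.6203 0.2878 0.07  ]
 [0.5776 0.0379 0.07  ]
 [0.5123 0.3061 0.07  ]
 [0.4693 0.0561 0.07  ]] [0.54486063 0.1719841  0.07      ] [0.0426392 0.2499225 0.       ] [0.04303519 0.24994667 0.        ]
[[0.55810328 0.26057328 0.07      ]
 [0.54853574 0.20125628 0.07      ]
 [0.53843047 0.14213356 0.07      ]
 [0.52835363 0.08321446 0.07      ]]
```

View pics/w2b.png

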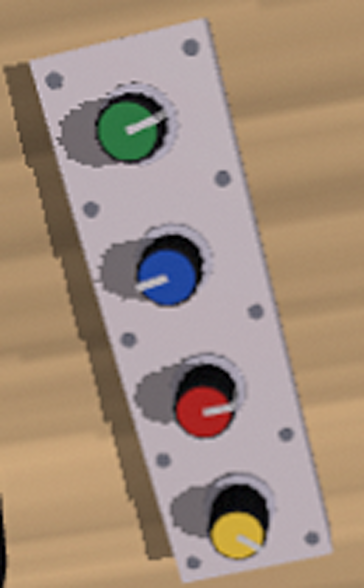

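```bash
python3 - <<'E'
from h import *
s=snap('wrist')
L={'green':[(128,131),(164,116)],'blue':[(167,280),(135,290)],'red':[(204,413),(232,407)],'yellow':[(236,539),(260,552)]}
for k,v in L.items():
    P=onz(s,np.array(v)/2.8+[180,100],.054); d=P[1]-P[0]; a=np.arctan2(d[1],d[0]); print(k,P[0].round(4),a.round(3),'delta to box',((BY-a+np.pi)%(2*np.pi)-np.pi).round(3))
print(proj(s,[sense()['tcp_pos']]))
E
```

```text
green [ 0.4383 -0.2512  0.054 ] 1.786 delta to box -1.955
blue [ 0.4993 -0.2481  0.054 ] -1.43 delta to box 1.261
red [ 0.5587 -0.2444  0.054 ] 1.63 delta to box -1.799
yellow [ 0.6199 -0.2419  0.054 ] 0.85 delta to box -1.019
[[280.57016389 292.5525444 ]]
```

```bash
python3 - <<'E'
from h import *
print(row([.438,-.2515,.15],1.786))
E
```

```text
[-0.001, -0.382, 0.002, -5.93, 15.07, 3.4]
```

>>> step_arm:
  moves:
    - [0, -0.13, 0, -2, 4, 1.1, -0.1]
    - [0, -0.26, 0, -4, 8, 2.2, -0.1]
    - [0, -0.38, 0, -5.9, 12, 3.4, -0.1]
    - [0, -0.38, 0, -5.9, 15, 3.4, -0.1]
    - [0, -0.38, 0, -5.9, 15, 3.4, -0.1]
    - [0, -0.38, 0, -5.9, 15, 3.4, -0.1]

```text
t: 8.95
tcp_pos: [0.4391, -0.2512, 0.1516]
tool_rot: [0.444, 0.551, -0.55, -0.444]
force: [-0.7, -0.3, 0.4]
finger_gap: 0.551
```

```bash
python3 - <<'E'
from h import *
tool()
s=snap('wrist','w3')
print(switches(s).get('green'))
print(proj(s,[[.438,-.2515,.054]]))
E
```

```text
t 8.95 tcp [ 0.4391 -0.2512  0.1516] yaw 1.785 ydown [ 0.001  0.001 -1.   ] F [-0.7 -0.3  0.4] gap 0.551 q [-0.74  0.52  1.82  0.    0.8  -2.53]
(array([ 0.43742099, -0.2515751 ]), 11.442330360412598, np.float64(2.264225817670419), np.float64(1.6239150460979836), 106)
[[280.28056405 217.34705132]]
```

View pics/w3.png

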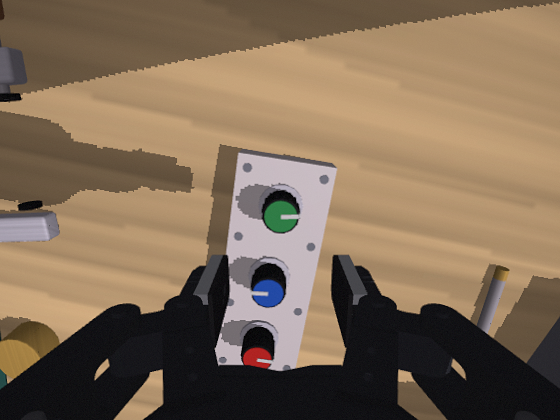

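```bash
python3 - <<'E'
from h import *
print(row([.4377,-.2514,.052],1.785))
E
```

```text
[0.002, 0.0, -0.0, 0.04, 10.0, 0.17]
```

>>> step_arm:
  moves:
    - [0, 0, 0, 0, 4, 0.17, -0.1]
    - [0, 0, 0, 0, 7, 0.17, -0.1]
    - [0, 0, 0, 0, 9, 0.17, -0.1]
    - [0, 0, 0, 0, 10, 0.17, -0.1]
    - [0, 0, 0, 0, 10, 0.17, -0.1]

```text
t: 9.62
tcp_pos: [0.4383, -0.2519, 0.0524]
tool_rot: [0.444, 0.551, -0.55, -0.443]
force: [-0.8, -0.2, -0.0]
finger_gap: 0.549
```

```bash
python3 - <<'E'
from h import *
tool()
s=snap('wrist','w4')
print(switches(s).get('green')); print(proj(s,[[.4377,-.2514,.054]]))
E
```

```text
t 9.62 tcp [ 0.4383 -0.2519  0.0524] yaw 1.786 ydown [ 0.002 -0.001 -1.   ] F [-0.8 -0.2 -0. ] gap 0.549 q [-0.74  0.7   1.88  0.    0.56 -2.53]
(array([ 0.43722934, -0.25143434]), 11.370344161987305, np.float64(-0.9735842335287158), np.float64(0.5900290978919536), 5)
[[282.13178755 293.610492  ]]
```

View pics/w4.png

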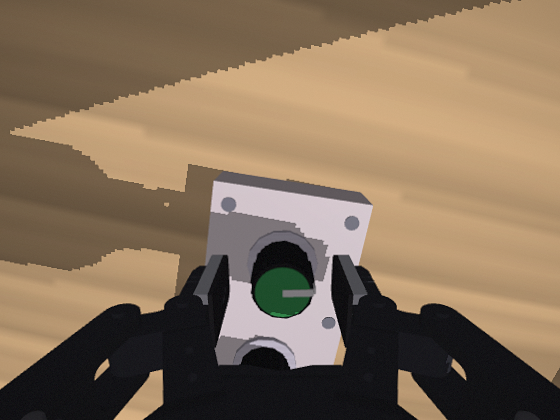

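>>> step_arm:
  moves:
    - [0, 0, 0, 0, 0, 0, 0.3]
    - [0, 0, 0, 0, 0, 0, 0.6]
    - [0, 0, 0, 0, 0, 0, 1]
    - [0, 0, 0, 0, 0, 0, 1]
    - [0, 0, 0, 0, 0, 0, 1]
    - [0, 0, 0, 0, 0, 0, 1]
    - [0, 0, 0, 0, -2, 0, 1]
    - [0, 0, 0, 0, -5, 0, 1]
    - [0, 0, 0, 0, -9, 0, 1]
    - [0, 0, 0, 0, -13, 0, 1]
    - [0, 0, 0, 0, -13, 0, 1]
  grip_force: 40

```text
t: 11.05
tcp_pos: [0.4396, -0.2533, 0.1859]
tool_rot: [0.447, 0.551, -0.551, -0.44]
force: [0.0, 0.2, -1.0]
finger_gap: 0.286
```

```bash
python3 - <<'E'
from h import *
tool()
s=snap('wrist','w5')
f=s['frame'][:,:,::-1]
cv2.imwrite('pics/w5b.png',cv2.resize(f[230:370,190:370],None,fx=4,fy=4,interpolation=cv2.INTER_CUBIC))
E
```

```text
t 11.05 tcp [ 0.4396 -0.2533  0.1859] yaw 1.786 ydown [ 0.009 -0.006 -1.   ] F [ 0.   0.2 -1. ] gap 0.286 q [-0.74  0.46  1.8   0.    0.87 -2.53]
```

View pics/w5b.png

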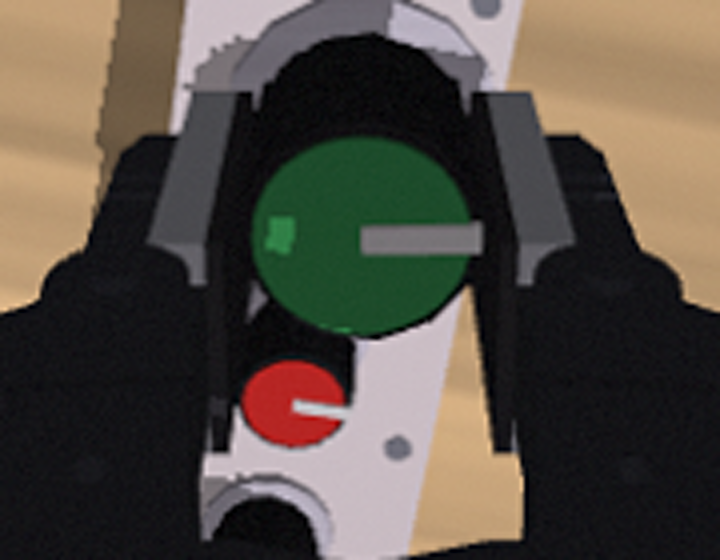

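```bash
cat >> h.py <<'E'
def toolframe(s,uv,zw):
    "pixels -> (x,z) in tool frame mm & world at height zw"
    st=sense(); P=onz(s,uv,zw); return R.from_quat(st['tool_rot']).inv().apply(P-st['tcp_pos'])[:,[0,2]]*1e3,P
def held(col,crop=(190,230),k=4,line=None,dz=.0018):
    s=snap('wrist'); st=sense(); zw=st['tcp_pos'][2]+dz
    hsv=cv2.cvtColor(s['frame'],cv2.COLOR_RGB2HSV); r={'green':(45,80),'blue':(105,125),'yellow':(20,35)}
    H=hsv[...,0]; m=((H<6)|(H>174)) if col=='red' else (H>=r[col][0])&(H<=r[col][1])
    m=(m&(hsv[...,1]>120)&(hsv[...,2]>40)).astype(np.uint8)
    n,l,a,c=cv2.connectedComponentsWithStats(m); i=1+np.argmax(a[1:,4])
    cn,_=cv2.findContours((l==i).astype(np.uint8),cv2.RETR_EXTERNAL,cv2.CHAIN_APPROX_NONE)
    hull=cv2.convexHull(max(cn,key=len)).reshape(-1,2)
    T,_=toolframe(s,hull,zw); e=cv2.minEnclosingCircle(T.astype(np.float32)); 
    A=np.c_[2*T,np.ones(len(T))]; sol=np.linalg.lstsq(A,(T**2).sum(1),rcond=None)[0]
    print('circle tool(x,z) mm',np.round(e[0],2),round(e[1],2),'lsq',sol[:2].round(2), 'r',np.sqrt(sol[2]+sol[:2]@sol[:2]).round(2))
    if line is not None:
        L,_=toolframe(s,np.array(line)/k+crop,zw); print('line',L.round(2)); d=L[1]-L[0]
        # world ang offset: tool x->yaw, tool z-> yaw+90
        print('line angle rel tool x (world ccw)',np.arctan2(d[1],d[0]).round(3))
E
python3 - <<'E'
from h import *
held('green',line=[(362,241),(483,237)])
st=sense()
print(row([.45,.13,.25],BY))
E
```

```text
circle tool(x,z) mm [-1.2   1.34] 11.42 lsq [-1.09  1.4 ] r 11.26
line [[-0.79  0.85]
 [11.52  1.32]]
line angle rel tool x (world ccw) 0.039
[0.004, 1.955, 0.001, 37.03, -6.76, -9.35]
```

```bash
python3 - <<'E'
from h import *
print(row([.53,.13,.25],BY-.039))
E
```

```text
[0.004, 1.994, 0.001, 35.32, -6.73, -17.16]
```

>>> step_arm:
  moves:
    - [0, 0.15, 0, 0, -3, 0, 1]
    - [0, 0.33, 0, 3.5, -6, -1.7, 1]
    - [0, 0.51, 0, 7, -6.7, -3.4, 1]
    - [0, 0.69, 0, 10.5, -6.7, -5.1, 1]
    - [0, 0.87, 0, 14, -6.7, -6.8, 1]
    - [0, 1.05, 0, 17.5, -6.7, -8.5, 1]
    - [0, 1.23, 0, 21, -6.7, -10.2, 1]
    - [0, 1.41, 0, 24.5, -6.7, -12, 1]
    - [0, 1.59, 0, 28, -6.7, -13.7, 1]
    - [0, 1.77, 0, 31.5, -6.7, -15.4, 1]
    - [0, 1.95, 0, 35, -6.7, -17.1, 1]
    - [0, 1.994, 0, 35.3, -6.7, -17.2, 1]

```text
t: 12.65
tcp_pos: [0.5297, 0.1322, 0.2475]
tool_rot: [0.704, -0.073, 0.073, -0.703]
force: [-0.6, -0.6, -1.2]
finger_gap: 0.282
```

>>> step_arm:
  moves:
    - [0, 0, 0, 0, 0, 0, 1]
    - [0, 0, 0, 0, 0, 0, 1]

```text
t: 12.9
tcp_pos: [0.5288, 0.132, 0.2461]
tool_rot: [0.704, -0.074, 0.072, -0.703]
force: [0.3, 0.2, -0.8]
finger_gap: 0.286
```

```bash
python3 - <<'E'
from h import *
tool()
s=snap('wrist','w6')
E
```

```text
t 12.9 tcp [0.5288 0.132  0.2461] yaw -0.207 ydown [-0.004 -0.001 -1.   ] F [ 0.3  0.2 -0.8] gap 0.286 q [ 0.04  0.43  1.64 -0.    1.08  0.25]
```

View pics/w6.png

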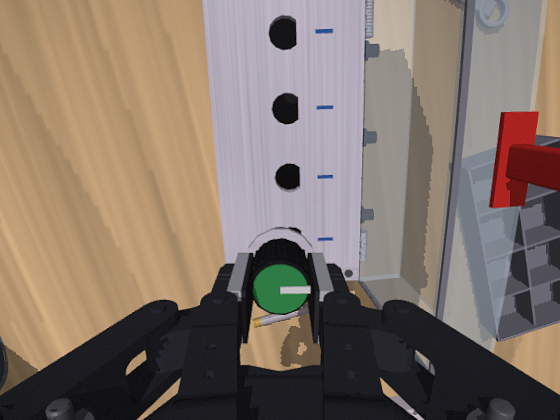

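```bash
cat >> h.py <<'E'
def holes(s,thr=70,box=None):
    g=cv2.cvtColor(s['frame'],cv2.COLOR_RGB2GRAY); st=sense()
    n,l,a,c=cv2.connectedComponentsWithStats((g<thr).astype(np.uint8)); out=[]
    for i in range(1,n):
        if a[i,4]<150: continue
        P=onz(s,[c[i]],.07)[0]; rel=(P[:2]-C)
        if abs(rel@bx)>.012 or abs(rel@by)>.11: continue
        m=(l==i).astype(np.uint8)
        cn,_=cv2.findContours(m,cv2.RETR_EXTERNAL,cv2.CHAIN_APPROX_NONE); ct=max(cn,key=len).reshape(-1,2).astype(float)
        B=(onz(s,ct,.07)[:,:2]-C)@np.c_[bx,by]*1e3
        # flat side
        mx=B[:,0].max(); 
        Q=B[B[:,0]<mx-3]
        for _ in range(3):
            A=np.c_[2*Q,np.ones(len(Q))]; sol=np.linalg.lstsq(A,(Q**2).sum(1),rcond=None)[0]; r=np.sqrt(sol[2]+sol[:2]@sol[:2])
            e=abs(np.linalg.norm(Q-sol[:2],axis=1)-r); Q=Q[e<max(.6,2*e.std())]
        out.append((sol[:2],r,mx-sol[0],c[i]))
    return sorted(out,key=lambda o:-o[0][1])
E
python3 - <<'E'
from h import *
s=snap('wrist')
for o in holes(s):
    w=C+o[0][0]/1e3*bx+o[0][1]/1e3*by
    print('box',o[0].round(2),'r',o[1].round(2),'flat',o[2].round(2),'px',o[3].round(1),'world',w.round(4))
held('green')
hsv=cv2.cvtColor(s['frame'],cv2.COLOR_RGB2HSV)
m=((hsv[...,0]>105)&(hsv[...,0]<125)&(hsv[...,1]>120)).astype(np.uint8); m[:, :300]=0; m[:,350:]=0
n,l,a,c=cv2.connectedComponentsWithStats(m)
for i in range(1,n):
  if a[i,4]>15: print('tick',c[i],((onz(s,[c[i]],.07)[0,:2]-C)@np.c_[bx,by]*1e3).round(2))
E
```

```text
box [ 0.19 91.01] r 12.27 flat 8.91 px [282.4  32.4] world [0.559  0.2607]
box [ 0.18 31.35] r 12.26 flat 8.96 px [285.  108.1] world [0.549  0.2019]
box [ -0.63 -27.56] r 11.22 flat 9.53 px [287.3 176. ] world [0.5382 0.1439]
circle tool(x,z) mm [-0.45  2.2 ] 11.37 lsq [-0.37  2.2 ] r 11.25
tick [323.14285714  30.52380952] [32.13 91.37]
tick [323.02380952 106.9047619 ] [31.51 31.25]
tick [323.9047619  175.97619048] [ 31.97 -28.59]
tick [324.5 238.5] [ 32.42 -88.77]
```

```bash
cat >> h.py <<'E'
def B2(x,y): return C+x/1e3*bx+y/1e3*by
E
python3 - <<'E'
from h import *
p=B2(.8,-90.5); print(p)
print(row([*p,.125],BY-.039))
E
```

```text
[0.52904    0.08165909]
[0.001, 0.0, -0.001, 1.0, 12.22, -4.88]
```

>>> step_arm:
  moves:
    - [0, 0, 0, 1, 0, -4.9, 1]
    - [0, 0, 0, 1, 4, -4.9, 1]
    - [0, 0, 0, 1, 8, -4.9, 1]
    - [0, 0, 0, 1, 11, -4.9, 1]
    - [0, 0, 0, 1, 12.2, -4.9, 1]
    - [0, 0, 0, 1, 12.2, -4.9, 1]
    - [0, 0, 0, 1, 12.2, -4.9, 1]

```text
t: 13.92
tcp_pos: [0.53, 0.0814, 0.1264]
tool_rot: [0.704, -0.073, 0.074, -0.703]
force: [0.1, -0.0, -0.9]
finger_gap: 0.287
```

```bash
python3 - <<'E'
from h import *
tool()
p=B2(.8,-90.5)
print(row([*p,.1],BY-.039))
s=snap('wrist','w7'); held('green')
for o in holes(s):
    print('box',o[0].round(2),'r',o[1].round(2),'flat',o[2].round(2),'px',o[3].round(1))
hsv=cv2.cvtColor(s['frame'],cv2.COLOR_RGB2HSV)
m=((hsv[...,0]>105)&(hsv[...,0]<125)&(hsv[...,1]>120)).astype(np.uint8); m[:, :300]=0; m[:,450:]=0
n,l,a,c=cv2.connectedComponentsWithStats(m)
for i in range(1,n):
  if a[i,4]>15: print('tick',c[i],((onz(s,[c[i]],.07)[0,:2]-C)@np.c_[bx,by]*1e3).round(2))
E
```

```text
t 13.93 tcp [0.53   0.0814 0.1264] yaw -0.208 ydown [ 0.001 -0.001 -1.   ] F [ 0.1 -0.  -0.9] gap 0.287 q [-0.06  0.59  1.76 -0.    0.78  0.15]
[0.001, 0.0, 0.002, -0.11, 2.64, 0.01]
circle tool(x,z) mm [-0.17  2.04] 11.39 lsq [-0.14  2.03] r 11.26
box [-2.95 26.82] r 8.37 flat 12.18 px [264.3  13.3]
box [ -0.05 -28.03] r 12.12 flat 9.33 px [270.3 127.4]
box [ -3.03 -83.56] r 7.65 flat 11.96 px [273.8 223.7]
tick [332.08695652   0.7826087 ] [31.42 30.56]
tick [333.67114094 126.38255034] [ 32.04 -28.54]
tick [333.05555556 234.85185185] [ 31.95 -88.49]
```

View pics/w7.png

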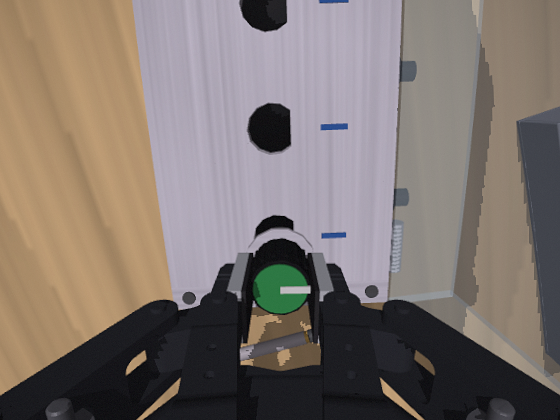

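>>> step_arm:
  moves:
    - [0, 0, 0, -0.16, 0, 0, 1]
    - [0, 0, 0, -0.16, 0.5, 0, 1]
    - [0, 0, 0, -0.16, 1, 0, 1]
    - [0, 0, 0, -0.16, 1.3, 0, 1]
    - [0, 0, 0, -0.16, 1.6, 0, 1]
    - [0, 0, 0, -0.16, 1.8, 0, 1]

```text
t: 14.78
tcp_pos: [0.5284, 0.0818, 0.1082]
tool_rot: [0.704, -0.073, 0.074, -0.703]
force: [-1.3, 0.4, -1.2]
finger_gap: 0.29
```

```bash
python3 - <<'E'
from h import *
tool(); print((sense()['tcp_pos'][:2]-C)@np.c_[bx,by]*1e3, sense()['ft_torque'])
E
```

```text
t 14.78 tcp [0.5284 0.0818 0.1082] yaw -0.208 ydown [ 0.001 -0.001 -1.   ] F [-1.3  0.4 -1.2] gap 0.29 q [-0.05  0.62  1.78 -0.    0.74  0.15]
[  0.12251504 -90.498255  ] [-0.01319555 -0.01658187  0.01691355]
```

>>> step_arm:
  moves:
    - [0, 0, 0, 0, 0.4, 0, 1]
    - [0, 0, 0, 0, 0.7, 0, 1]
    - [0, 0, 0, 0, 1, 0, 1]
    - [0, 0, 0, 0, 1.15, 0, 1]
    - [0, 0, 0, 0, 1.25, 0, 1]
    - [0, 0, 0, 0, 1.25, 0, 1]

```text
t: 15.52
tcp_pos: [0.5284, 0.0818, 0.098]
tool_rot: [0.704, -0.073, 0.074, -0.703]
force: [-4.0, -0.9, 16.6]
finger_gap: 0.287
```

```bash
python3 - <<'E'
from h import *
tool(); print((sense()['tcp_pos'][:2]-C)@np.c_[bx,by]*1e3, sense()['ft_torque'])
s=snap('wrist','w8'); held('green')
E
```

```text
t 15.53 tcp [0.5284 0.0818 0.098 ] yaw -0.208 ydown [ 0.002 -0.001 -1.   ] F [-4.  -0.9 16.6] gap 0.287 q [-0.05  0.64  1.78 -0.    0.71  0.15]
[  0.17730481 -90.46161489] [ 0.05510742  0.74233972 -0.02255086]
circle tool(x,z) mm [-0.27  2.06] 11.39 lsq [-0.23  2.04] r 11.27
```

View pics/w8.png

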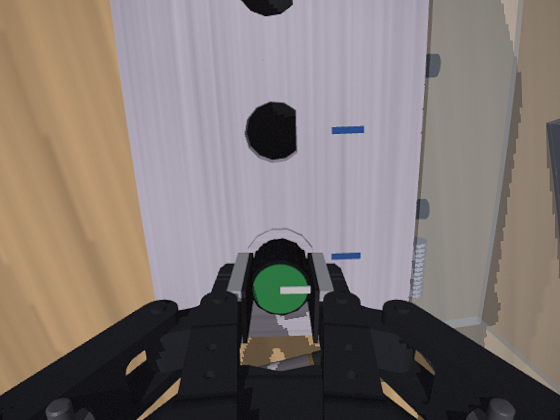

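>>> step_arm:
  moves:
    - [0, 0, 0, 0, 0.1, 0, 1]
    - [0, 0, 0, 0, 0, 0, 0.3]
    - [0, 0, 0, 0, 0, 0, -0.1]
    - [0, 0, 0, 0, 0, 0, -0.1]
    - [0, 0, 0, 0, -3, 0, -0.1]
    - [0, 0, 0, 0, -7, 0, -0.1]
    - [0, 0, 0, 0, -12, 0, -0.1]
    - [0, 0, 0, 0, -12, 3, -0.1]
    - [0, 0, 0, 0, -12, 3, -0.1]

```text
t: 16.75
tcp_pos: [0.5347, 0.1125, 0.2184]
tool_rot: [0.704, -0.071, 0.074, -0.703]
force: [0.5, -0.2, -0.5]
finger_gap: 0.552
```

```bash
python3 - <<'E'
from h import *
tool()
s=snap('wrist','w9')
for o in holes(s): print('box',o[0].round(2),'r',o[1].round(2),'flat',o[2].round(2),'px',o[3].round(1))
print(switches(s,.098).get('green'))
hsv=cv2.cvtColor(s['frame'],cv2.COLOR_RGB2HSV)
m=((hsv[...,0]>45)&(hsv[...,0]<80)&(hsv[...,1]>140)); v,u=np.nonzero(m); print(len(u),np.median(deep(s,np.c_[u,v]),axis=0), (np.median(deep(s,np.c_[u,v]),axis=0)[:2]-C)@np.c_[bx,by]*1e3)
print('panel',deep(s,[(300,150),(250,220)])[:,2])
E
```

```text
t 16.75 tcp [0.5347 0.1125 0.2184] yaw -0.206 ydown [ 0.004 -0.001 -1.   ] F [ 0.5 -0.2 -0.5] gap 0.552 q [ 0.    0.46  1.67 -0.    1.01  0.21]
box [-3.05 85.68] r 7.47 flat 12.25 px [268.8   7.1]
box [ 0.14 31.16] r 12.32 flat 8.99 px [272.3  84.2]
box [ -0.18 -27.64] r 11.67 flat 9.37 px [275.4 161.3]
box [  1.55 -95.56] r 16.15 flat 12.63 px [279.1 231.6]
(array([0.52858832, 0.08278937]), 11.419503211975098, np.float64(0.06778845894081402), np.float64(-0.2623197574537719), 81)
549 [0.52751975 0.08412668 0.09841366] [ -1.11428541 -88.32384183]
panel [0.06959238 0.07040975]
```

View pics/w9.png

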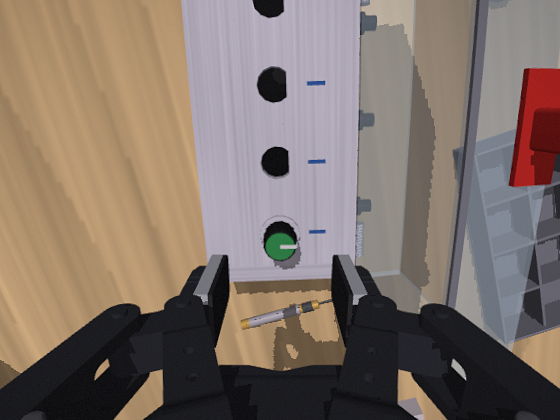

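```bash
python3 - <<'E'
from h import *
s=snap('top','t3'); print(switches(s))
print(row([.4975,-.2485,.16],-1.43))
E
```

```text
{}
[0.001, 1.223, 0.002, 3.84, 5.8, -35.94]
```

>>> step_arm:
  moves:
    - [0, 0.17, 0, 0.5, 0, -5, -0.1]
    - [0, 0.34, 0, 1, 0, -10, -0.1]
    - [0, 0.51, 0, 1.5, 0, -15, -0.1]
    - [0, 0.68, 0, 2, 0, -20, -0.1]
    - [0, 0.85, 0, 2.5, 0, -25, -0.1]
    - [0, 1.02, 0, 3, 0, -30, -0.1]
    - [0, 1.19, 0, 3.5, 3, -34, -0.1]
    - [0, 1.223, 0, 3.84, 5.5, -35.9, -0.1]
    - [0, 1.223, 0, 3.84, 5.8, -35.9, -0.1]
    - [0, 1.223, 0, 3.84, 5.8, -35.9, -0.1]

```text
t: 18.1
tcp_pos: [0.4969, -0.2474, 0.1596]
tool_rot: [0.534, -0.464, 0.463, -0.534]
force: [-0.1, 0.7, -0.7]
finger_gap: 0.548
```

```bash
python3 - <<'E'
from h import *
tool()
s=snap('wrist','w10')
print(switches(s)); print(row([.4975,-.2485,.16],-1.43))
E
```

```text
t 18.1 tcp [ 0.4969 -0.2474  0.1596] yaw -1.429 ydown [-0.001 -0.001 -1.   ] F [-0.1  0.7 -0.7] gap 0.548 q [-0.66  0.56  1.69 -0.    0.89  0.77]
{'yellow': (array([ 0.61711926, -0.24105682]), 11.540778160095215, np.float64(1.0291520139354196), np.float64(0.7553428281607835), 114), 'red': (array([ 0.5569129 , -0.24478572]), 11.673157691955566, np.float64(1.6304635080197807), np.float64(1.6053323643061619), 91), 'blue': (array([ 0.49719632, -0.2480381 ]), 11.63780403137207, np.float64(-0.8624594723500251), np.float64(-1.6945748881929723), 89)}
[0.0, 0.001, 0.001, 0.12, 0.02, -0.01]
```

View pics/w10.png

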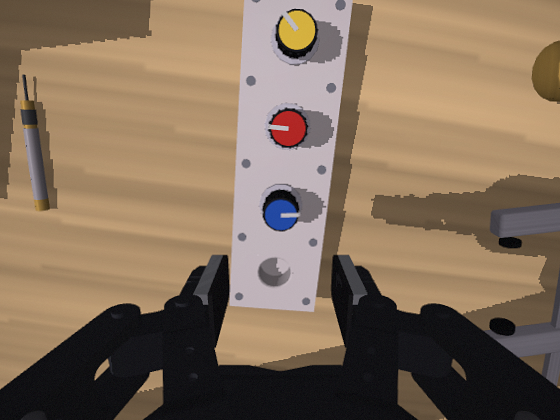

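```bash
python3 - <<'E'
from h import *
print(row([.4972,-.2480,.052],-1.43))
E
```

```text
[0.0, 0.001, 0.001, 0.05, 10.82, -0.03]
```

>>> step_arm:
  moves:
    - [0, 0, 0, 0.05, 4, 0, -0.1]
    - [0, 0, 0, 0.05, 8, 0, -0.1]
    - [0, 0, 0, 0.05, 10.2, 0, -0.1]
    - [0, 0, 0, 0.05, 10.8, 0, -0.1]
    - [0, 0, 0, 0.05, 10.8, 0, -0.1]
    - [0, 0, 0, 0.05, 10.8, 0, 0.3]
    - [0, 0, 0, 0.05, 10.8, 0, 0.6]
    - [0, 0, 0, 0.05, 10.8, 0, 1]
    - [0, 0, 0, 0.05, 10.8, 0, 1]
    - [0, 0, 0, 0.05, 10.8, 0, 1]
    - [0, 0, 0, 0.05, 10.8, 0, 1]
  grip_force: 40

```text
t: 19.52
tcp_pos: [0.4984, -0.2484, 0.0538]
tool_rot: [0.534, -0.462, 0.465, -0.534]
force: [0.1, 1.0, 6.0]
finger_gap: 0.288
```

```bash
python3 - <<'E'
from h import *
tool(); held('blue')
E
```

```text
t 19.52 tcp [ 0.4984 -0.2484  0.0538] yaw -1.429 ydown [ 0.003 -0.003 -1.   ] F [0.1 1.  6. ] gap 0.288 q [-0.66  0.73  1.75 -0.    0.66  0.77]
circle tool(x,z) mm [ 0.14 -0.16] 11.35 lsq [ 0.17 -0.2 ] r 11.26
```

>>> step_arm:
  moves:
    - [0, 0, 0, 0, -2, 0, 1]
    - [0, 0, 0, 0, -5, 0, 1]
    - [0, 0, 0, 0, -9, 0, 1]
    - [0, 0, 0, 0, -13, 0, 1]
    - [0, 0, 0, 0, -17, 0, 1]
    - [0, 0, 0, 0, -17, 0, 1]
    - [0, 0, 0, 0, -17, 0, 1]

```text
t: 20.45
tcp_pos: [0.4973, -0.2474, 0.2234]
tool_rot: [0.534, -0.462, 0.464, -0.534]
force: [0.2, -0.9, -1.4]
finger_gap: 0.289
```

```bash
python3 - <<'E'
from h import *
tool(); held('blue')
s=snap('wrist')
f=s['frame'][:,:,::-1]
cv2.imwrite('pics/w11b.png',cv2.resize(f[230:370,190:370],None,fx=4,fy=4,interpolation=cv2.INTER_CUBIC))
E
```

```text
t 20.45 tcp [ 0.4973 -0.2474  0.2234] yaw -1.429 ydown [ 0.002 -0.002 -1.   ] F [ 0.2 -0.9 -1.4] gap 0.289 q [-0.66  0.47  1.64 -0.    1.03  0.77]
circle tool(x,z) mm [ 0.44 -0.35] 11.45 lsq [ 0.42 -0.37] r 11.32
```

View pics/w11b.png

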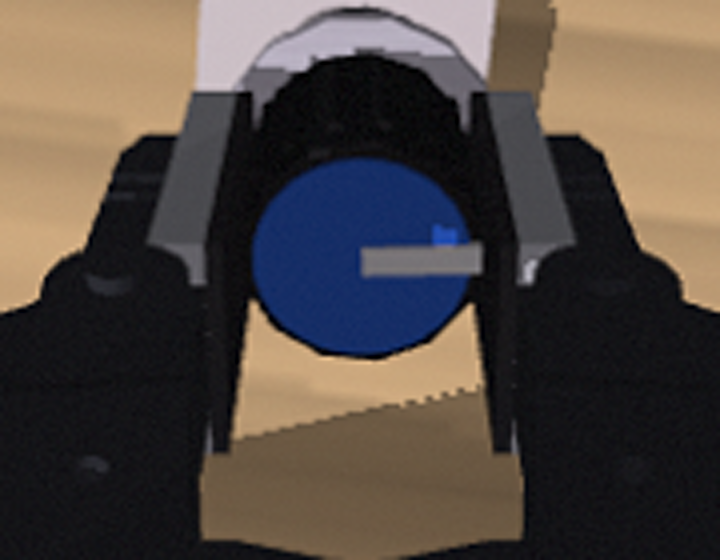

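```bash
python3 - <<'E'
from h import *
held('blue',dz=.0018,line=[(362,263),(483,258)]); held('blue',dz=0,line=[(362,263),(483,258)])
p=B2(.1,-28)
print(row([*p,.25],BY-.045))
E
```

```text
circle tool(x,z) mm [ 0.08 -0.31] 11.35 lsq [ 0.08 -0.29] r 11.27
line [[ 0.3  -1.  ]
 [12.56 -0.46]]
line angle rel tool x (world ccw) 0.044
circle tool(x,z) mm [ 0.02 -1.28] 11.52 lsq [ 0.07 -1.31] r 11.42
line [[ 0.3  -2.05]
 [12.72 -1.51]]
line angle rel tool x (world ccw) 0.044
[0.001, -1.215, 0.001, -38.09, -2.81, 9.65]
```

```bash
python3 - <<'E'
from h import *
p=B2(-.1,-28.15)
print(p,row([*p,.23],BY-.044))
E
```

```text
[0.53865837 0.14326931] [0.001, -1.216, 0.001, -38.08, -0.81, 9.63]
```

>>> step_arm:
  moves:
    - [0, -0.17, 0, -5, -0.8, 1.3, 1]
    - [0, -0.34, 0, -10, -0.8, 2.6, 1]
    - [0, -0.51, 0, -15, -0.8, 3.9, 1]
    - [0, -0.68, 0, -20, -0.8, 5.2, 1]
    - [0, -0.85, 0, -25, -0.8, 6.5, 1]
    - [0, -1.02, 0, -30, -0.8, 7.8, 1]
    - [0, -1.19, 0, -35, -0.8, 9, 1]
    - [0, -1.216, 0, -38.1, -0.8, 9.63, 1]
    - [0, -1.216, 0, -38.1, 3, 9.63, 1]
    - [0, -1.216, 0, -38.1, 7, 9.63, 1]
    - [0, -1.216, 0, -38.1, 9.5, 9.63, 1]
    - [0, -1.216, 0, -38.1, 9.6, 9.63, 1]

```text
t: 22.15
tcp_pos: [0.5367, 0.1432, 0.1232]
tool_rot: [0.704, -0.077, 0.073, -0.702]
force: [0.3, 0.4, -1.4]
finger_gap: 0.283
```

>>> step_arm:
  moves:
    - [0, 0, 0, 0, 0, 0, 1]

```text
t: 22.28
tcp_pos: [0.5373, 0.1432, 0.1235]
tool_rot: [0.704, -0.077, 0.073, -0.702]
force: [-0.1, 0.1, -0.5]
finger_gap: 0.283
```

```bash
cat >> h.py <<'E'
def ticks(s):
    hsv=cv2.cvtColor(s['frame'],cv2.COLOR_RGB2HSV)
    m=((hsv[...,0]>105)&(hsv[...,0]<125)&(hsv[...,1]>120)).astype(np.uint8); m[:, :300]=0; m[:,450:]=0
    n,l,a,c=cv2.connectedComponentsWithStats(m)
    for i in range(1,n):
        if a[i,4]>15: print('tick',c[i].round(1),((onz(s,[c[i]],.07)[0,:2]-C)@np.c_[bx,by]*1e3).round(2))
E
python3 - <<'E'
from h import *
tool(); print((sense()['tcp_pos'][:2]-C)@np.c_[bx,by]*1e3)
p=B2(-.1,-28.15); print(row([*p,.108],BY-.044))
held('blue'); s=snap('wrist','w12'); ticks(s)
E
```

```text
t 22.27 tcp [0.5373 0.1432 0.1235] yaw -0.213 ydown [-0.006 -0.001 -1.   ] F [-0.1  0.1 -0.5] gap 0.283 q [ 0.06  0.62  1.71 -0.    0.82  0.27]
[ -1.43218995 -28.47782452]
[0.003, 0.0, -0.006, 0.14, 1.54, 0.04]
circle tool(x,z) mm [-0.09 -0.07] 11.54 lsq [ 0.01 -0.13] r 11.39
tick [340.2   1.7] [31.52 90.96]
tick [341.7 130.1] [32.09 31.42]
tick [340.8 239.6] [ 31.97 -28.51]
tick [302.7 285.1] [  9.94 -56.07]
tick [302.6 303.5] [  9.6 -68.4]
```

View pics/w12.png

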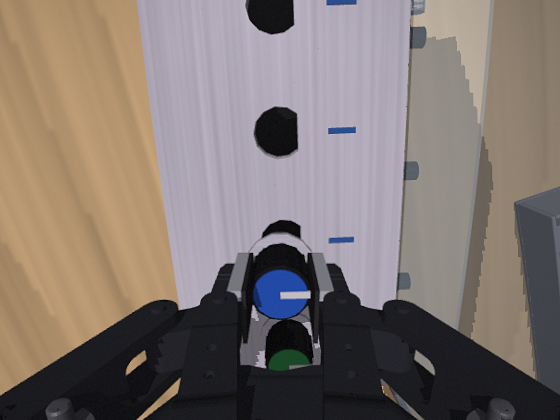

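>>> step_arm:
  moves:
    - [0.003, 0, -0.006, 0.14, 0, 0.03, 1]
    - [0.003, 0, -0.006, 0.14, 0.5, 0.03, 1]
    - [0.003, 0, -0.006, 0.14, 0.9, 0.03, 1]
    - [0.003, 0, -0.006, 0.14, 1.2, 0.03, 1]
    - [0.003, 0, -0.006, 0.14, 1.5, 0.03, 1]

```text
t: 23.0
tcp_pos: [0.5386, 0.1432, 0.1086]
tool_rot: [-0.703, 0.075, -0.076, 0.703]
force: [0.1, 0.0, -0.5]
finger_gap: 0.281
```

```bash
python3 - <<'E'
from h import *
tool(); print((sense()['tcp_pos'][:2]-C)@np.c_[bx,by]*1e3,sense()['ft_torque'])
E
```

```text
t 23.0 tcp [0.5386 0.1432 0.1086] yaw -0.213 ydown [ 0.001  0.    -1.   ] F [ 0.1  0.  -0.5] gap 0.281 q [0.06 0.64 1.72 0.   0.78 0.27]
[ -0.12543128 -28.23295173] [ 0.02359102 -0.03540467 -0.00917475]
```

Entered freely; push home, release and lift.

>>> step_arm:
  moves:
    - [0, 0, 0, 0, 0.4, 0, 1]
    - [0, 0, 0, 0, 0.7, 0, 1]
    - [0, 0, 0, 0, 1, 0, 1]
    - [0, 0, 0, 0, 1.2, 0, 1]
    - [0, 0, 0, 0, 1.3, 0, 1]
    - [0, 0, 0, 0, 1.35, 0, 1]

```text
t: 23.75
tcp_pos: [0.5386, 0.1433, 0.0977]
tool_rot: [-0.703, 0.074, -0.076, 0.703]
force: [-5.2, 0.1, 20.3]
finger_gap: 0.287
```

>>> step_arm:
  moves:
    - [0, 0, 0, 0, 0, 0, 0.3]
    - [0, 0, 0, 0, 0, 0, -0.1]
    - [0, 0, 0, 0, 0, 0, -0.1]
    - [0, 0, 0, 0, -3, 0, -0.1]
    - [0, 0, 0, 0, -7, 0, -0.1]
    - [0, 0, 0, 0, -12, 0, -0.1]
    - [0, 0, 0, 0, -12, 3, -0.1]
    - [0, 0, 0, 0, -12, 3, -0.1]

```text
t: 24.75
tcp_pos: [0.5451, 0.1737, 0.2181]
tool_rot: [-0.703, 0.073, -0.076, 0.704]
force: [-0.1, 0.3, -0.8]
finger_gap: 0.553
```

```bash
python3 - <<'E'
from h import *
tool()
s=snap('wrist','w13'); ticks(s)
hsv=cv2.cvtColor(s['frame'],cv2.COLOR_RGB2HSV)
for a,b in ((105,125),(45,80)):
    m=((hsv[...,0]>a)&(hsv[...,0]<b)&(hsv[...,1]>140)).astype(np.uint8)
    n,l,st,c=cv2.connectedComponentsWithStats(m); i=1+np.argmax(st[1:,4]); v,u=np.nonzero(l==i); P=np.median(deep(s,np.c_[u,v]),axis=0); print(len(u),P, (P[:2]-C)@np.c_[bx,by]*1e3)
print(row([.557,-.2447,.16],1.63))
E
```

```text
t 24.75 tcp [0.5451 0.1737 0.2181] yaw -0.211 ydown [ 0.003  0.001 -1.   ] F [-0.1  0.3 -0.8] gap 0.553 q [0.11 0.5  1.6  0.   1.04 0.32]
tick [315.7  85.6] [32.46 91.42]
tick [316.5 164. ] [32.2  31.33]
tick [316.4 233.9] [ 31.37 -28.61]
tick [317.3 295.8] [ 31.57 -88.63]
579 [0.53732343 0.14333785 0.09833195] [ -1.42740234 -28.30736923]
454 [0.52749397 0.08420684 0.09832329] [ -1.15320136 -88.24917201]
[0.001, -1.841, 0.001, 9.98, 5.74, -40.56]
```

View pics/w13.png

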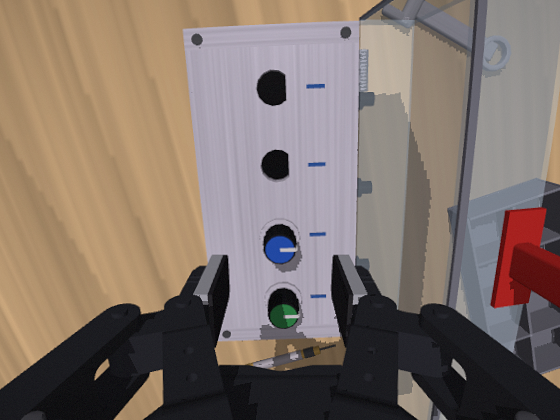

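>>> step_arm:
  moves:
    - [0, -0.17, 0, 1, 0, -4, -0.1]
    - [0, -0.35, 0, 2, 0, -8, -0.1]
    - [0, -0.53, 0, 3, 0, -12.2, -0.1]
    - [0, -0.71, 0, 4, 0, -16.3, -0.1]
    - [0, -0.89, 0, 5, 0, -20.4, -0.1]
    - [0, -1.07, 0, 6, 0, -24.5, -0.1]
    - [0, -1.25, 0, 7, 0, -28.6, -0.1]
    - [0, -1.43, 0, 8, 0, -32.7, -0.1]
    - [0, -1.61, 0, 9, 0, -36.8, -0.1]
    - [0, -1.79, 0, 9.98, 3, -40.5, -0.1]
    - [0, -1.841, 0, 9.98, 5.7, -40.5, -0.1]
    - [0, -1.841, 0, 9.98, 5.7, -40.5, -0.1]

```text
t: 26.3
tcp_pos: [0.5542, -0.2438, 0.157]
tool_rot: [-0.483, -0.514, 0.514, 0.488]
force: [0.6, -0.1, -1.0]
finger_gap: 0.549
```

>>> step_arm:
  moves:
    - [0, 0, 0, 0, 0, 0, -0.1]

```text
t: 26.42
tcp_pos: [0.5541, -0.2438, 0.1572]
tool_rot: [-0.483, -0.513, 0.514, 0.489]
force: [-0.1, -0.2, -0.5]
finger_gap: 0.552
```

```bash
python3 - <<'E'
from h import *
tool()
s=snap('wrist','w14')
for k,v in switches(s).items(): print(k,v)
E
```

```text
t 26.43 tcp [ 0.5541 -0.2438  0.1572] yaw 1.627 ydown [-0.006  0.004 -1.   ] F [-0.1 -0.2 -0.5] gap 0.552 q [-0.6   0.62  1.56  0.    0.97 -2.23]
yellow (array([ 0.61688037, -0.24115266]), 11.715657234191895, np.float64(0.8224942395532013), np.float64(0.6840548571722813), 78)
red (array([ 0.55704236, -0.24464799]), 11.63107681274414, np.float64(1.9172502053528766), np.float64(1.4915069983652998), 81)
```

View pics/w14.png

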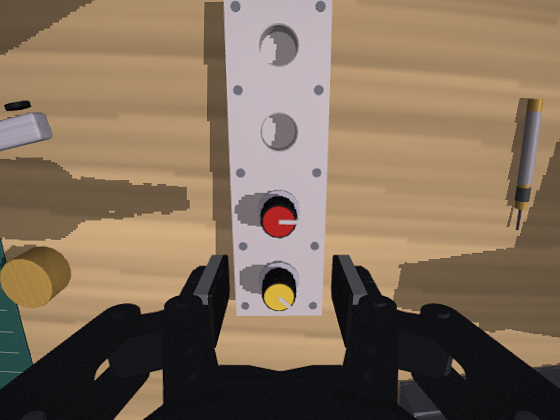

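```bash
python3 - <<'E'
from h import *
print(row([.5573,-.2447,.053],1.627))
E
```

```text
[-0.007, 0.0, 0.005, -0.19, 10.41, -0.41]
```

>>> step_arm:
  moves:
    - [-0.007, 0, 0.005, -0.15, 4, -0.35, -0.1]
    - [-0.007, 0, 0.005, -0.17, 8, -0.38, -0.1]
    - [-0.007, 0, 0.005, -0.19, 10, -0.41, -0.1]
    - [-0.007, 0, 0.005, -0.19, 10.4, -0.41, -0.1]
    - [-0.007, 0, 0.005, -0.19, 10.4, -0.41, -0.1]
    - [-0.007, 0, 0.005, -0.19, 10.4, -0.41, 0.3]
    - [-0.007, 0, 0.005, -0.19, 10.4, -0.41, 0.6]
    - [-0.007, 0, 0.005, -0.19, 10.4, -0.41, 1]
    - [-0.007, 0, 0.005, -0.19, 10.4, -0.41, 1]
    - [-0.007, 0, 0.005, -0.19, 10.4, -0.41, 1]
    - [-0.007, 0, 0.005, -0.19, 10.4, -0.41, 1]

```text
t: 27.85
tcp_pos: [0.5582, -0.2453, 0.0548]
tool_rot: [0.487, 0.514, -0.514, -0.485]
force: [-0.6, 0.6, 6.2]
finger_gap: 0.288
```

>>> step_arm:
  moves:
    - [0, 0, 0, 0, -2, 0, 1]
    - [0, 0, 0, 0, -5, 0, 1]
    - [0, 0, 0, 0, -9, 0, 1]
    - [0, 0, 0, 0, -13, 0, 1]
    - [0, 0, 0, 0, -17, 0, 1]
    - [0, 0, 0, 0, -17, 0, 1]
    - [0, 0, 0, 0, -17, 0, 1]

```text
t: 28.72
tcp_pos: [0.557, -0.2446, 0.2241]
tool_rot: [0.486, 0.514, -0.514, -0.485]
force: [-0.4, 0.6, -1.2]
finger_gap: 0.285
```

```bash
python3 - <<'E'
from h import *
tool(); held('red')
s=snap('wrist')
f=s['frame'][:,:,::-1]
cv2.imwrite('pics/w15b.png',cv2.resize(f[230:370,190:370],None,fx=4,fy=4,interpolation=cv2.INTER_CUBIC))
E
```

```text
t 28.73 tcp [ 0.557  -0.2446  0.2241] yaw 1.627 ydown [ 0.001 -0.001 -1.   ] F [-0.4  0.6 -1.2] gap 0.285 q [-0.6   0.53  1.5   0.    1.1  -2.22]
circle tool(x,z) mm [-0.47  1.97] 11.33 lsq [-0.48  1.96] r 11.25
```

View pics/w15b.png

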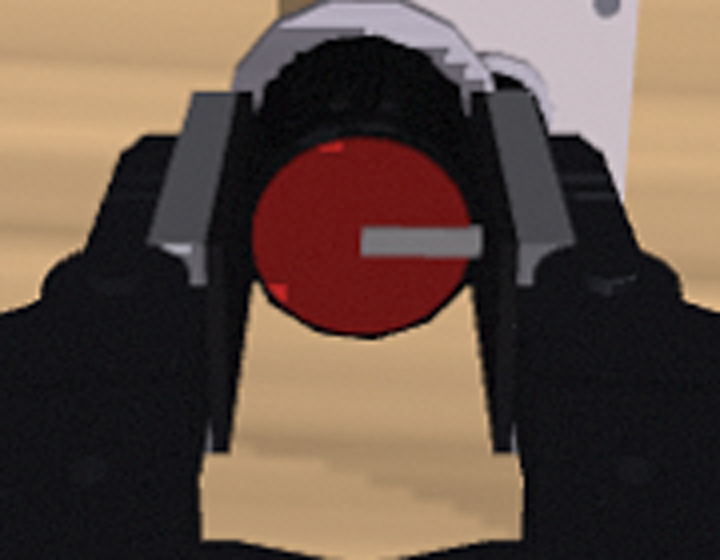

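```bash
python3 - <<'E'
from h import *
held('red',line=[(362,243),(483,241)])
p=B2(.15,29.6)
print(p,row([*p,.23],BY-.02))
E
```

```text
circle tool(x,z) mm [-0.27  2.71] 11.29 lsq [-0.24  2.71] r 11.2
line [[ 0.02  1.93]
 [12.24  2.14]]
line angle rel tool x (world ccw) 0.017
[0.54863523 0.20015153] [-0.001, 1.816, 0.0, 44.44, -0.68, -1.69]
```

>>> step_arm:
  moves:
    - [0, 0.17, 0, 4, -0.7, -0.2, 1]
    - [0, 0.35, 0, 8, -0.7, -0.3, 1]
    - [0, 0.53, 0, 12, -0.7, -0.5, 1]
    - [0, 0.71, 0, 16, -0.7, -0.6, 1]
    - [0, 0.89, 0, 20, -0.7, -0.8, 1]
    - [0, 1.07, 0, 24, -0.7, -0.9, 1]
    - [0, 1.25, 0, 28.5, -0.7, -1.1, 1]
    - [0, 1.43, 0, 33, -0.7, -1.2, 1]
    - [0, 1.61, 0, 37.5, -0.7, -1.4, 1]
    - [0, 1.79, 0, 42, -0.7, -1.6, 1]
    - [0, 1.817, 0, 44.4, 4, -1.7, 1]
    - [0, 1.817, 0, 44.4, 9, -1.7, 1]

```text
t: 30.38
tcp_pos: [0.5486, 0.2021, 0.1317]
tool_rot: [-0.704, 0.066, -0.066, 0.704]
force: [0.4, -0.5, -0.7]
finger_gap: 0.286
```

>>> step_arm:
  moves:
    - [0, 0, 0, 0, 0, 0, 1]
    - [0, 0, 0, 0, 0, 0, 1]

```text
t: 30.62
tcp_pos: [0.5492, 0.202, 0.1321]
tool_rot: [-0.704, 0.066, -0.066, 0.704]
force: [-0.5, -0.1, -0.4]
finger_gap: 0.287
```

```bash
python3 - <<'E'
from h import *
tool(); print((sense()['tcp_pos'][:2]-C)@np.c_[bx,by]*1e3)
for i in range(4): held('red')
s=snap('wrist','w16'); ticks(s)
p=B2(.15,29.6); print(row([*p,.108],BY-.02))
E
```

```text
t 30.62 tcp [0.5492 0.202  0.1321] yaw -0.187 ydown [ 0.001  0.001 -1.   ] F [-0.5 -0.1 -0.4] gap 0.287 q [0.16 0.63 1.64 0.   0.87 0.35]
[ 0.3466024  31.55606608]
circle tool(x,z) mm [-0.95  2.54] 11.31 lsq [-0.96  2.5 ] r 11.19
circle tool(x,z) mm [-0.51  2.31] 11.37 lsq [-0.51  2.33] r 11.24
circle tool(x,z) mm [-0.23  2.14] 11.4 lsq [-0.19  2.17] r 11.27
circle tool(x,z) mm [-0.01  2.08] 11.39 lsq [0.01 2.07] r 11.29
tick [334.  131.3] [31.76 91.47]
tick [332.6 235.2] [32.42 31.44]
[-0.002, 0.002, 0.004, -0.09, 2.56, -0.2]
```

View pics/w16.png

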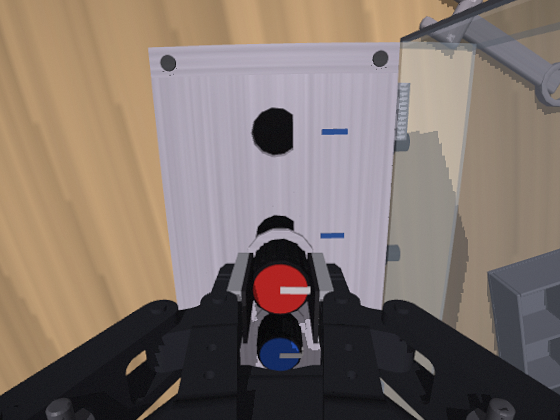

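>>> step_arm:
  moves:
    - [0, 0, 0, -0.06, 0, -0.2, 1]
    - [0, 0, 0, -0.06, 0.9, -0.2, 1]
    - [0, 0, 0, -0.06, 1.4, -0.2, 1]
    - [0, 0, 0, -0.06, 1.8, -0.2, 1]
    - [0, 0, 0, -0.06, 2.1, -0.2, 1]
    - [0, 0, 0, -0.06, 2.4, -0.2, 1]
    - [0, 0, 0, -0.06, 2.4, -0.2, 1]

```text
t: 31.75
tcp_pos: [0.5488, 0.2001, 0.1093]
tool_rot: [-0.703, 0.065, -0.067, 0.705]
force: [-0.3, -0.6, -0.9]
finger_gap: 0.288
```

```bash
python3 - <<'E'
from h import *
tool(); print((sense()['tcp_pos'][:2]-C)@np.c_[bx,by]*1e3,sense()['ft_torque'])
E
```

```text
t 31.75 tcp [0.5488 0.2001 0.1093] yaw -0.187 ydown [ 0.004  0.002 -1.   ] F [-0.3 -0.6 -0.9] gap 0.288 q [0.16 0.66 1.65 0.   0.82 0.34]
[ 0.28926989 29.61087299] [ 0.05192679  0.07288071 -0.03827116]
```

>>> step_arm:
  moves:
    - [0, 0, 0, 0, 0.4, 0, 1]
    - [0, 0, 0, 0, 0.7, 0, 1]
    - [0, 0, 0, 0, 1, 0, 1]
    - [0, 0, 0, 0, 1.2, 0, 1]
    - [0, 0, 0, 0, 1.3, 0, 1]
    - [0, 0, 0, 0, 1.35, 0, 1]

```text
t: 32.5
tcp_pos: [0.549, 0.2003, 0.0986]
tool_rot: [-0.703, 0.065, -0.068, 0.705]
force: [-5.0, -0.6, 20.9]
finger_gap: 0.282
```

>>> step_arm:
  moves:
    - [0, 0, 0, 0, 0, 0, 0.3]
    - [0, 0, 0, 0, 0, 0, -0.1]
    - [0, 0, 0, 0, 0, 0, -0.1]
    - [0, 0, 0, 0, -3, 0, -0.1]
    - [0, 0, 0, 0, -7, 0, -0.1]
    - [0, 0, 0, 0, -12, 0, -0.1]
    - [0, 0, 0, 0, -12, 3, -0.1]
    - [0, 0, 0, 0, -12, 3, -0.1]

```text
t: 33.5
tcp_pos: [0.5543, 0.2308, 0.2191]
tool_rot: [-0.703, 0.063, -0.068, 0.705]
force: [0.4, -0.2, -0.9]
finger_gap: 0.55
```

```bash
python3 - <<'E'
from h import *
tool()
s=snap('wrist','w17'); ticks(s)
hsv=cv2.cvtColor(s['frame'],cv2.COLOR_RGB2HSV)
for a,b in ((-1,6),(105,125),(45,80)):
    m=((hsv[...,0]>a)&(hsv[...,0]<b)&(hsv[...,1]>140)).astype(np.uint8); m[:,400:]=0
    n,l,st,c=cv2.connectedComponentsWithStats(m); i=1+np.argmax(st[1:,4]); v,u=np.nonzero(l==i); P=np.median(deep(s,np.c_[u,v]),axis=0); print(len(u),P, (P[:2]-C)@np.c_[bx,by]*1e3)
print(row([.617,-.241,.16],.85))
E
```

```text
t 33.5 tcp [0.5543 0.2308 0.2191] yaw -0.186 ydown [ 0.006  0.002 -1.   ] F [ 0.4 -0.2 -0.9] gap 0.55 q [0.21 0.53 1.53 0.   1.07 0.39]
tick [317.2 162.1] [31.99 91.64]
tick [316.8 232.1] [32.42 31.56]
tick [315.5 294.5] [ 32.19 -28.81]
tick [314.7 349.4] [ 32.41 -89.01]
561 [0.54803008 0.20223185 0.09832972] [-0.79701574 31.54861546]
482 [0.53738035 0.14367939 0.09826584] [ -1.42884    -27.96111507]
155 [0.52925588 0.08914799 0.09842661] [ -0.24903074 -83.08179889]
[0.0, -1.036, 0.004, 14.92, 5.79, -45.11]
```

View pics/w17.png

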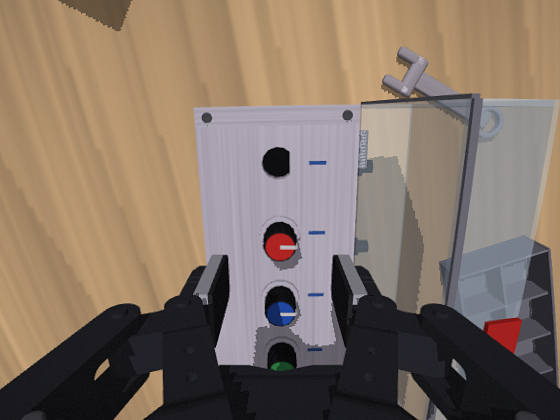

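```bash
python3 - <<'E'
from h import *
print(row([.52,0.0,.22],.2),row([.617,-.241,.16],.85))
E
```

```text
[-0.001, -0.386, 0.004, 0.95, -0.22, -23.21] [0.0, -1.036, 0.004, 14.92, 5.79, -45.11]
```

>>> step_arm:
  moves:
    - [0, -0.06, 0, 0.2, 0, -5, -0.1]
    - [0, -0.12, 0, 0.4, 0, -10, -0.1]
    - [0, -0.2, 0, 0.6, 0, -15, -0.1]
    - [0, -0.3, 0, 0.8, 0, -20, -0.1]
    - [0, -0.4, 0, 1.5, 0, -24, -0.1]
    - [0, -0.56, 0, 4, 0, -29, -0.1]
    - [0, -0.72, 0, 7.5, 0, -34, -0.1]
    - [0, -0.88, 0, 11, 0, -39, -0.1]
    - [0, -1.03, 0, 14, 2, -43, -0.1]
    - [0, -1.036, 0, 14.9, 5, -45.1, -0.1]
    - [0, -1.036, 0, 14.9, 5.8, -45.1, -0.1]
    - [0, -1.036, 0, 14.9, 5.8, -45.1, -0.1]

```text
t: 35.05
tcp_pos: [0.6153, -0.2398, 0.1584]
tool_rot: [-0.643, -0.292, 0.291, 0.645]
force: [-0.2, -0.4, -0.5]
finger_gap: 0.548
```

```bash
python3 - <<'E'
from h import *
tool()
s=snap('wrist','w18')
for k,v in switches(s).items(): print(k,v)
f=s['frame'][:,:,::-1]
cv2.imwrite('pics/w18b.png',cv2.resize(f[130:290,190:370],None,fx=4,fy=3.75,interpolation=cv2.INTER_CUBIC))
E
```

```text
t 35.05 tcp [ 0.6153 -0.2398  0.1584] yaw 0.85 ydown [ 0.     0.004 -1.   ] F [-0.2 -0.4 -0.5] gap 0.548 q [-0.54  0.68  1.42  0.    1.05 -1.39]
yellow (array([ 0.62924854, -0.20782426]), 11.652621269226074, np.float64(0.6783487502743566), np.float64(0.7063561308645581), 90)
```

View pics/w18.png

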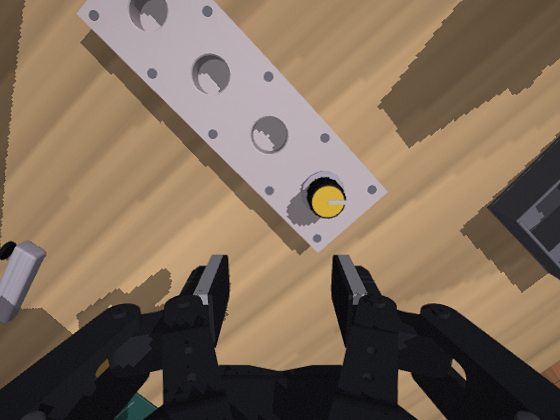

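```bash
python3 - <<'E'
from h import *
print(row([.6292,-.2078,.14],.85))
E
```

```text
[0.0, 0.001, 0.003, 3.26, 1.98, 1.12]
```

>>> step_arm:
  moves:
    - [0, 0, 0.003, 3.3, 0.5, 1.1, -0.1]
    - [0, 0, 0.003, 3.3, 2, 1.1, -0.1]
    - [0, 0, 0.003, 3.3, 2, 1.1, -0.1]
    - [0, 0, 0.003, 3.3, 2, 1.1, -0.1]

```text
t: 35.6
tcp_pos: [0.6296, -0.208, 0.1404]
tool_rot: [0.644, 0.292, -0.291, -0.644]
force: [-0.4, 0.0, 0.2]
finger_gap: 0.548
```

```bash
python3 - <<'E'
from h import *
tool()
s=snap('wrist','w19')
for k,v in switches(s).items(): print(k,v)
f=s['frame'][:,:,::-1]
cv2.imwrite('pics/w19b.png',cv2.resize(f[150:290,190:370],None,fx=4,fy=4,interpolation=cv2.INTER_CUBIC))
E
```

```text
t 35.6 tcp [ 0.6296 -0.208   0.1404] yaw 0.851 ydown [ 0.001 -0.    -1.   ] F [-0.4  0.   0.2] gap 0.548 q [-0.49  0.71  1.42  0.    1.01 -1.34]
yellow (array([ 0.62918652, -0.20781241]), 11.704562187194824, np.float64(0.7437861274459238), np.float64(0.6834342790441038), 96)
```

View pics/w19b.png

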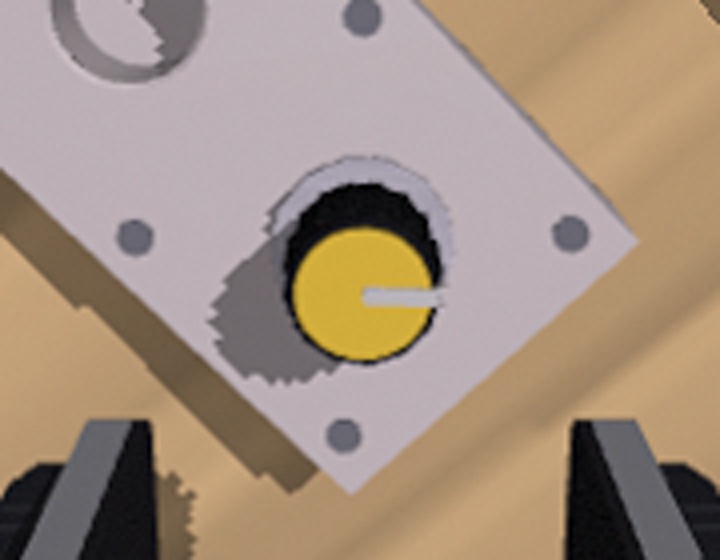

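>>> step_arm:
  moves:
    - [0, 0, 0, 0, 4, 0, -0.1]
    - [0, 0, 0, 0, 7, 0, -0.1]
    - [0, 0, 0, 0, 8.4, 0, -0.1]
    - [0, 0, 0, 0, 8.75, 0, -0.1]
    - [0, 0, 0, 0, 8.75, 0, -0.1]
    - [0, 0, 0, 0, 8.75, 0, 0.3]
    - [0, 0, 0, 0, 8.75, 0, 0.6]
    - [0, 0, 0, 0, 8.75, 0, 1]
    - [0, 0, 0, 0, 8.75, 0, 1]
    - [0, 0, 0, 0, 8.75, 0, 1]
    - [0, 0, 0, 0, 8.75, 0, 1]

```text
t: 37.02
tcp_pos: [0.6307, -0.2087, 0.0544]
tool_rot: [0.645, 0.293, -0.291, -0.643]
force: [-0.2, 0.7, 6.4]
finger_gap: 0.288
```

>>> step_arm:
  moves:
    - [0, 0, 0, 0, -2, 0, 1]
    - [0, 0, 0, 0, -5, 0, 1]
    - [0, 0, 0, 0, -9, 0, 1]
    - [0, 0, 0, 0, -13, 0, 1]
    - [0, 0, 0, 0, -17, 0, 1]
    - [0, 0, 0, 0, -17, 0, 1]
    - [0, 0, 0, 0, -17, 0, 1]

```text
t: 37.9
tcp_pos: [0.6293, -0.2079, 0.2241]
tool_rot: [0.645, 0.292, -0.291, -0.643]
force: [-0.1, 1.4, -0.5]
finger_gap: 0.285
```

```bash
python3 - <<'E'
from h import *
tool()
for i in range(3):held('yellow')
s=snap('wrist')
f=s['frame'][:,:,::-1]
cv2.imwrite('pics/w20b.png',cv2.resize(f[230:370,190:370],None,fx=4,fy=4,interpolation=cv2.INTER_CUBIC))
E
```

```text
t 37.9 tcp [ 0.6293 -0.2079  0.2241] yaw 0.85 ydown [ 0.002 -0.001 -1.   ] F [-0.1  1.4 -0.5] gap 0.285 q [-0.49  0.61  1.36  0.    1.17 -1.34]
circle tool(x,z) mm [-0.38  2.12] 11.53 lsq [-0.33  2.06] r 11.37
circle tool(x,z) mm [-0.47  2.71] 11.47 lsq [-0.4   2.66] r 11.31
circle tool(x,z) mm [-0.48  3.03] 11.43 lsq [-0.45  3.  ] r 11.28
```

View pics/w20b.png

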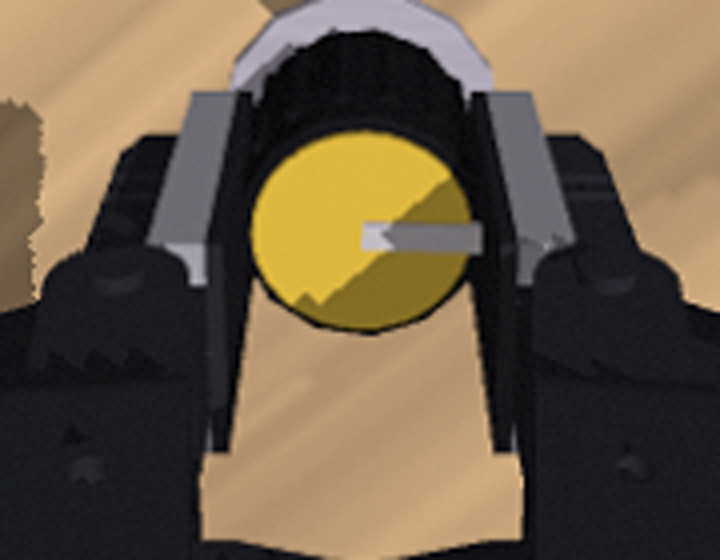

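```bash
python3 - <<'E'
from h import *
p=B2(.2,89.0)
print(p,row([.52,0.0,.225],.3),row([*p,.225],BY+.016))
E
```

```text
[0.55869296 0.25869386] [0.0, 0.55, 0.0, 8.42, -0.25, 21.93] [0.0, 1.003, 0.0, 30.41, -0.25, 36.09]
```

>>> step_arm:
  moves:
    - [0, 0.1, 0, 1.7, 0, 4.4, 1]
    - [0, 0.22, 0, 3.4, 0, 8.8, 1]
    - [0, 0.33, 0, 5, 0, 13.2, 1]
    - [0, 0.44, 0, 6.7, 0, 17.6, 1]
    - [0, 0.55, 0, 8.4, 0, 21.9, 1]
    - [0, 0.64, 0, 12.8, 0, 24.7, 1]
    - [0, 0.73, 0, 17.2, 0, 27.6, 1]
    - [0, 0.82, 0, 21.6, 0, 30.4, 1]
    - [0, 0.91, 0, 26, 0, 33.2, 1]
    - [0, 1.003, 0, 30.4, 0, 36.1, 1]
    - [0, 1.003, 0, 30.4, 5, 36.1, 1]
    - [0, 1.003, 0, 30.4, 9, 36.1, 1]

```text
t: 39.6
tcp_pos: [0.5577, 0.2596, 0.1303]
tool_rot: [0.705, -0.054, 0.053, -0.705]
force: [-0.3, 0.4, -0.7]
finger_gap: 0.288
```

>>> step_arm:
  moves:
    - [0, 0, 0, 0, 0, 0, 1]
    - [0, 0, 0, 0, 0, 0, 1]

```text
t: 39.85
tcp_pos: [0.5582, 0.2597, 0.1306]
tool_rot: [0.705, -0.054, 0.053, -0.705]
force: [0.2, 0.0, -0.2]
finger_gap: 0.283
```

```bash
python3 - <<'E'
from h import *
tool(); print((sense()['tcp_pos'][:2]-C)@np.c_[bx,by]*1e3)
for i in range(4): held('yellow')
s=snap('wrist','w21'); ticks(s)
p=B2(.2,89.0); print(row([*p,.109],BY+.016))
E
```

```text
t 39.85 tcp [0.5582 0.2597 0.1306] yaw -0.151 ydown [-0.001 -0.    -1.   ] F [ 0.2  0.  -0.2] gap 0.283 q [ 0.25  0.67  1.56 -0.    0.92  0.41]
[-0.44068498 89.94311001]
circle tool(x,z) mm [-1.    2.96] 11.42 lsq [-0.85  2.96] r 11.27
circle tool(x,z) mm [-0.57  2.81] 11.46 lsq [-0.42  2.82] r 11.32
circle tool(x,z) mm [-0.27  2.69] 11.48 lsq [-0.19  2.71] r 11.34
circle tool(x,z) mm [-0.14  2.61] 11.5 lsq [-0.07  2.63] r 11.36
tick [334.  235.5] [31.84 91.46]
[-0.001, 0.002, 0.002, 0.01, 2.3, -0.11]
```

View pics/w21.png

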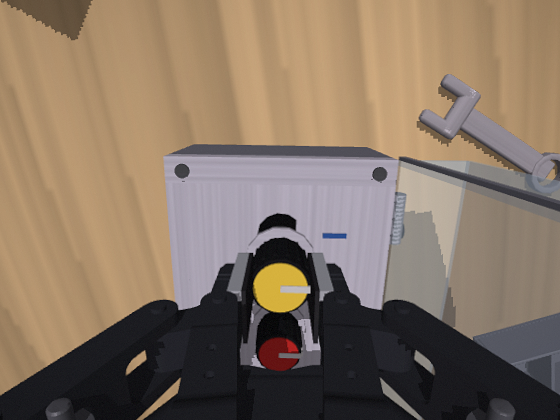

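>>> step_arm:
  moves:
    - [0, 0, 0, 0.02, 0, -0.1, 1]
    - [0, 0, 0, 0.02, 0.9, -0.1, 1]
    - [0, 0, 0, 0.02, 1.4, -0.1, 1]
    - [0, 0, 0, 0.02, 1.8, -0.1, 1]
    - [0, 0, 0, 0.02, 2.1, -0.1, 1]
    - [0, 0, 0, 0.02, 2.3, -0.1, 1]
    - [0, 0, 0, 0.02, 2.3, -0.1, 1]

```text
t: 40.98
tcp_pos: [0.5588, 0.2587, 0.1088]
tool_rot: [-0.705, 0.053, -0.054, 0.705]
force: [-0.1, 0.1, -0.9]
finger_gap: 0.285
```

```bash
python3 - <<'E'
from h import *
tool(); print((sense()['tcp_pos'][:2]-C)@np.c_[bx,by]*1e3,sense()['ft_torque'])
E
```

```text
t 40.98 tcp [0.5588 0.2587 0.1088] yaw -0.151 ydown [ 0.002  0.    -1.   ] F [-0.1  0.1 -0.9] gap 0.285 q [ 0.25  0.7   1.57 -0.    0.87  0.4 ]
[ 0.2567044  89.01834804] [-0.01481129 -0.02908686 -0.02297969]
```

>>> step_arm:
  moves:
    - [0, 0, 0, 0, 0.4, 0, 1]
    - [0, 0, 0, 0, 0.7, 0, 1]
    - [0, 0, 0, 0, 1, 0, 1]
    - [0, 0, 0, 0, 1.2, 0, 1]
    - [0, 0, 0, 0, 1.3, 0, 1]
    - [0, 0, 0, 0, 1.35, 0, 1]

```text
t: 41.72
tcp_pos: [0.5588, 0.2588, 0.0983]
tool_rot: [-0.705, 0.053, -0.054, 0.705]
force: [-4.9, -0.8, 18.3]
finger_gap: 0.289
```

>>> step_arm:
  moves:
    - [0, 0, 0, 0, 0, 0, 0.3]
    - [0, 0, 0, 0, 0, 0, -0.1]
    - [0, 0, 0, 0, 0, 0, -0.1]
    - [0, 0, 0, 0, -3, 0, -0.1]
    - [0, 0, 0, 0, -7, 0, -0.1]
    - [0, 0, 0, 0, -12, 0, -0.1]
    - [0, 0, 0, 0, -17, 0, -0.1]
    - [0, 0, 0, 0, -17, 0, -0.1]
    - [0, 0, 0, 0, -17, 0, -0.1]

```text
t: 42.85
tcp_pos: [0.5577, 0.2586, 0.2674]
tool_rot: [0.705, -0.053, 0.053, -0.705]
force: [-0.6, -0.0, 0.2]
finger_gap: 0.547
```

```bash
python3 - <<'E'
from h import *
tool()
s=snap('wrist','w22'); ticks(s)
hsv=cv2.cvtColor(s['frame'],cv2.COLOR_RGB2HSV)
for a,b in ((20,35),(-1,6),(105,125),(45,80)):
    m=((hsv[...,0]>a)&(hsv[...,0]<b)&(hsv[...,1]>140)).astype(np.uint8); m[:,400:]=0;m[:,:200]=0
    n,l,st,c=cv2.connectedComponentsWithStats(m); i=1+np.argmax(st[1:,4]); v,u=np.nonzero(l==i); P=np.median(deep(s,np.c_[u,v]),axis=0); print(len(u),P, (P[:2]-C)@np.c_[bx,by]*1e3)
st=snap('top','t4'); f=st['frame'][:,:,::-1]
cv2.imwrite('pics/t4b.png',cv2.resize(f[150:265,150:310],None,fx=5,fy=5,interpolation=cv2.INTER_CUBIC))
E
```

```text
t 42.85 tcp [0.5577 0.2586 0.2674] yaw -0.151 ydown [ 0.001 -0.    -1.   ] F [-0.6 -0.   0.2] gap 0.547 q [ 0.25  0.5   1.44 -0.    1.21  0.4 ]
tick [314.  184.5] [32.23 91.28]
tick [311.  242.5] [31.97 31.01]
tick [308.5 294.5] [ 32.01 -28.92]
tick [306.8 341.3] [ 32.71 -88.87]
474 [0.55793693 0.2612818  0.0983172 ] [-0.98126885 91.42354846]
385 [0.54807175 0.20230206 0.09840724] [-0.76777433 31.62483794]
339 [0.53739702 0.14311484 0.09833785] [ -1.31728464 -28.51479351]
257 [0.52742717 0.084777   0.09836284] [ -1.31511195 -87.69841025]
```

View pics/w22.png

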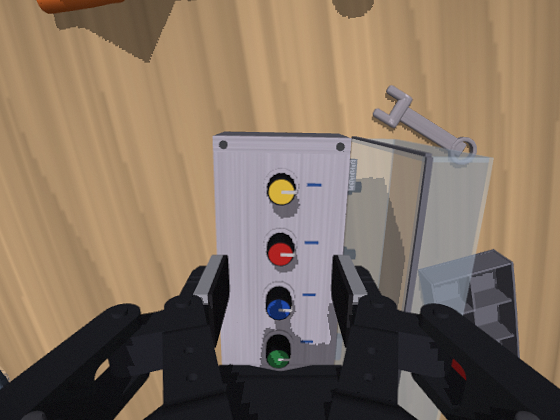

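```bash
python3 - <<'E'
from h import *
print(row([.672,.151,.335],1.402))
E
```

```text
[-0.001, -1.553, -0.002, 12.95, -6.9, -8.9]
```

>>> step_arm:
  moves:
    - [0, -0.15, 0, 0, -4, 0, -1]
    - [0, -0.32, 0, 1, -6.9, -1, -1]
    - [0, -0.5, 0, 3, -6.9, -2, -1]
    - [0, -0.68, 0, 5, -6.9, -3, -1]
    - [0, -0.86, 0, 6.5, -6.9, -4.5, -1]
    - [0, -1.04, 0, 8, -6.9, -5.5, -1]
    - [0, -1.22, 0, 10, -6.9, -7, -1]
    - [0, -1.4, 0, 11.5, -6.9, -8, -1]
    - [0, -1.55, 0, 12.9, -6.9, -8.9, -1]
    - [0, -1.553, 0, 12.95, -6.9, -8.9, -1]
    - [0, -1.553, 0, 12.95, -6.9, -8.9, -1]

```text
t: 44.32
tcp_pos: [0.6712, 0.1514, 0.3336]
tool_rot: [-0.54, -0.454, 0.457, 0.542]
force: [-0.6, 1.2, -0.7]
finger_gap: 1.001
```

```bash
python3 - <<'E'
from h import *
tool()
s=snap('wrist','w23')
hsv=cv2.cvtColor(s['frame'],cv2.COLOR_RGB2HSV); m=((hsv[...,0]<6)|(hsv[...,0]>174))&(hsv[...,1]>140)&(hsv[...,2]>40)
n,l,a,c=cv2.connectedComponentsWithStats(m.astype(np.uint8))
for i in range(1,n):
    if a[i,4]>100:
        v,u=np.nonzero(l==i); P=deep(s,np.c_[u,v]); P=P[P[:,2]>P[:,2].max()-.008]; print(a[i],P.mean(0),P.min(0),P.max(0))
print(row([.6714,.1511,.2211],1.402))
E
```

```text
t 44.33 tcp [0.6712 0.1514 0.3336] yaw 1.4 ydown [-0.005 -0.001 -1.   ] F [-0.6  1.2 -0.7] gap 1.001 q [ 0.06  0.55  1.15 -0.    1.44 -1.34]
[298  40  23  25 420] [0.6011045  0.1634496  0.45694337] [0.6011045  0.1634496  0.45694337] [0.6011045  0.1634496  0.45694337]
[ 249  176   63   39 1876] [0.6011045  0.1634496  0.45694337] [0.6011045  0.1634496  0.45694337] [0.6011045  0.1634496  0.45694337]
[-0.004, -0.001, -0.001, -0.03, 11.29, -0.08]
```

View pics/w23.png

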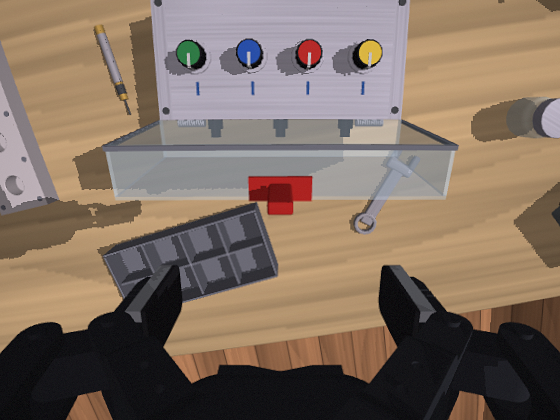

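>>> step_arm:
  moves:
    - [-0.004, 0, 0, 0, 4, -0.05, -1]
    - [-0.004, 0, 0, 0, 8, -0.08, -1]
    - [-0.004, 0, 0, 0, 10.3, -0.08, -1]
    - [-0.004, 0, 0, 0, 11.3, -0.08, -1]
    - [-0.004, 0, 0, 0, 11.3, -0.08, -1]
    - [-0.004, 0, 0, 0, 11.3, -0.08, 0]
    - [-0.004, 0, 0, 0, 11.3, -0.08, 0.6]
    - [-0.004, 0, 0, 0, 11.3, -0.08, 1]
    - [-0.004, 0, 0, 0, 11.3, -0.08, 1]
    - [-0.004, 0, 0, 0, 11.3, -0.08, 1]
    - [-0.004, 0, 0, 0, 11.3, -0.08, 1]
  grip_force: 35

```text
t: 45.75
tcp_pos: [0.6718, 0.1511, 0.2216]
tool_rot: [0.541, 0.455, -0.456, -0.54]
force: [-1.7, -1.6, 3.6]
finger_gap: 0.207
```

```bash
cat > arc.py <<'E'
import sys
from h import *
tool()
p=sense()['tcp_pos']
d=p[:2]-HG; r=np.array([-(d@bx),p[2]-.07]); a0=np.arctan2(r[1],r[0]); rr=np.hypot(*r); print('theta',a0-.218,rr,d@by)
for th in np.linspace(a0,.218+float(sys.argv[1]),int(sys.argv[2])):
    q=np.r_[p[:2]+bx*(r[0]-rr*np.cos(th)),.07+rr*np.sin(th)]
    print(round(th-.218,2),row(q,BY+np.pi/2))
E
python3 arc.py 0.9 12
```

```text
t 45.75 tcp [0.6718 0.1511 0.2216] yaw 1.401 ydown [ 0.001 -0.002 -1.   ] F [-1.7 -1.6  3.6] gap 0.207 q [ 0.06  0.64  1.29 -0.    1.21 -1.34]
theta 1.756730786575856 0.16488956107857752 0.0019506435399897458
1.76 [0.001, -0.001, -0.002, -0.0, -0.0, -0.0]
1.68 [0.001, -0.001, -0.002, -0.0, -0.46, 1.2]
1.6 [0.001, -0.001, -0.002, -0.0, -0.82, 2.43]
1.52 [0.001, -0.001, -0.002, -0.0, -1.09, 3.69]
1.45 [0.001, -0.001, -0.002, -0.01, -1.26, 4.96]
1.37 [0.001, -0.001, -0.002, -0.01, -1.33, 6.24]
1.29 [0.001, -0.001, -0.002, -0.01, -1.3, 7.52]
1.21 [0.001, -0.001, -0.002, -0.01, -1.17, 8.8]
1.13 [0.001, -0.001, -0.002, -0.01, -0.94, 10.06]
1.06 [0.001, -0.001, -0.002, -0.01, -0.61, 11.31]
0.98 [0.001, -0.001, -0.002, -0.01, -0.19, 12.52]
0.9 [0.001, -0.001, -0.002, -0.01, 0.32, 13.69]
```

>>> step_arm:
  moves:
    - [0, 0, 0, 0, -0.46, 1.2, 1]
    - [0, 0, 0, 0, -0.82, 2.4, 1]
    - [0, 0, 0, 0, -1.1, 3.7, 1]
    - [0, 0, 0, 0, -1.26, 5, 1]
    - [0, 0, 0, 0, -1.33, 6.2, 1]
    - [0, 0, 0, 0, -1.3, 7.5, 1]
    - [0, 0, 0, 0, -1.17, 8.8, 1]
    - [0, 0, 0, 0, -0.94, 10.1, 1]
    - [0, 0, 0, 0, -0.61, 11.3, 1]
    - [0, 0, 0, 0, -0.19, 12.5, 1]
    - [0, 0, 0, 0, 0.32, 13.7, 1]
    - [0, 0, 0, 0, 0.32, 13.7, 1]

```text
t: 47.25
tcp_pos: [0.5348, 0.1743, 0.2184]
tool_rot: [0.541, 0.455, -0.457, -0.541]
force: [0.0, -2.4, -0.6]
finger_gap: 0.203
```

```bash
python3 arc.py 0.03 12
```

```text
t 47.25 tcp [0.5348 0.1743 0.2184] yaw 1.401 ydown [-0.002 -0.002 -1.   ] F [ 0.  -2.4 -0.6] gap 0.203 q [ 0.12  0.48  1.62 -0.    1.04 -1.28]
theta 0.889315476340852 0.16586123870578978 0.001815950410594505
0.89 [-0.002, -0.0, -0.002, 0.0, 0.0, 0.0]
0.81 [-0.002, -0.0, -0.002, 0.0, 0.63, 1.13]
0.73 [-0.002, -0.0, -0.002, 0.0, 1.34, 2.22]
0.65 [-0.002, -0.0, -0.002, 0.0, 2.13, 3.24]
0.58 [-0.002, -0.0, -0.002, 0.01, 3.01, 4.2]
0.5 [-0.002, -0.0, -0.002, 0.01, 3.95, 5.08]
0.42 [-0.002, -0.0, -0.002, 0.01, 4.96, 5.89]
0.34 [-0.002, -0.0, -0.002, 0.01, 6.03, 6.62]
0.26 [-0.002, -0.0, -0.002, 0.02, 7.16, 7.26]
0.19 [-0.002, -0.0, -0.002, 0.02, 8.33, 7.82]
0.11 [-0.002, -0.0, -0.002, 0.02, 9.54, 8.28]
0.03 [-0.002, -0.0, -0.002, 0.02, 10.78, 8.64]
```

>>> step_arm:
  moves:
    - [0, 0, 0, 0, 0.63, 1.1, 1]
    - [0, 0, 0, 0, 1.34, 2.2, 1]
    - [0, 0, 0, 0, 2.1, 3.2, 1]
    - [0, 0, 0, 0, 3, 4.2, 1]
    - [0, 0, 0, 0, 3.95, 5.1, 1]
    - [0, 0, 0, 0, 4.95, 5.9, 1]
    - [0, 0, 0, 0, 6, 6.6, 1]
    - [0, 0, 0, 0, 7.1, 7.2, 1]
    - [0, 0, 0, 0, 8.3, 7.8, 1]
    - [0, 0, 0, 0, 9.1, 8.1, 1]
    - [0, 0, 0, 0, 9.6, 8.3, 1]
    - [0, 0, 0, 0, 9.6, 8.3, 1]

```text
t: 48.75
tcp_pos: [0.452, 0.1884, 0.1218]
tool_rot: [-0.54, -0.454, 0.457, 0.541]
force: [-0.9, 1.9, -1.0]
finger_gap: 0.2
```

```bash
python3 arc.py -0.02 5
```

```text
t 48.75 tcp [0.452  0.1884 0.1218] yaw 1.401 ydown [-0.004 -0.002 -1.   ] F [-0.9  1.9 -1. ] gap 0.2 q [ 0.17  0.56  1.88 -0.    0.71 -1.23]
theta 0.09865386844378218 0.16641786972329758 0.0016845163441155308
0.1 [-0.004, -0.0, -0.003, 0.0, 0.0, -0.0]
0.07 [-0.004, -0.0, -0.003, 0.0, 0.47, 0.14]
0.04 [-0.004, -0.0, -0.003, 0.0, 0.95, 0.28]
0.01 [-0.004, -0.0, -0.003, 0.0, 1.43, 0.39]
-0.02 [-0.004, -0.0, -0.003, 0.0, 1.91, 0.49]
```

>>> step_arm:
  moves:
    - [0, 0, 0, 0, 0.45, 0.14, 1]
    - [0, 0, 0, 0, 0.9, 0.28, 1]
    - [0, 0, 0, 0, 1.3, 0.38, 1]
    - [0, 0, 0, 0, 1.6, 0.42, 1]
    - [0, 0, 0, 0, 1.8, 0.45, 1]
    - [0, 0, 0, 0, 1.9, 0.45, 1]

```text
t: 49.5
tcp_pos: [0.4484, 0.189, 0.1075]
tool_rot: [0.541, 0.455, -0.456, -0.54]
force: [-8.6, -3.4, 48.6]
finger_gap: 0.201
```

```bash
python3 arc.py -0.02 2; python3 - <<'E'
from h import *
s=snap('scene'); cv2.imwrite('pics/s5.png',cv2.resize(s['frame'][150:360,220:500,::-1],None,fx=2.6,fy=2.6))
E
```

```text
t 49.5 tcp [0.4484 0.189  0.1075] yaw 1.402 ydown [-0.    -0.002 -1.   ] F [-8.6 -3.4 48.6] gap 0.201 q [ 0.17  0.58  1.9  -0.    0.66 -1.23]
theta 0.009643670470932675 0.16609371598480638 0.0017237695175439376
0.01 [-0.0, 0.0, -0.002, 0.0, 0.0, 0.0]
-0.02 [-0.0, 0.0, -0.002, 0.0, 0.48, 0.1]
```

View pics/s5.png

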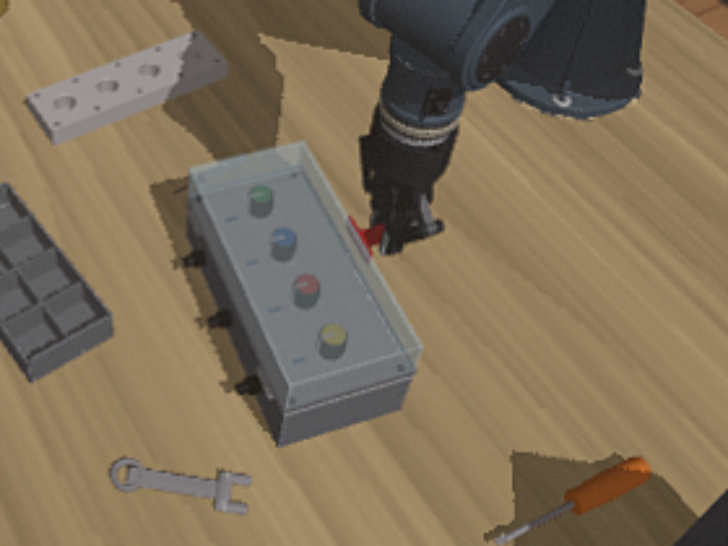

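>>> step_arm:
  moves:
    - [0, 0, 0, 0, 0, 0, 1]
    - [0, 0, 0, 0, 0, 0, 0]
    - [0, 0, 0, 0, 0, 0, -1]
    - [0, 0, 0, 0, 0, 0, -1]
    - [0, 0, 0, 0, 0, 0, -1]
    - [0, 0, 0, 0, 0, 0, -1]
    - [0, 0, 0, 0, -3, 0, -1]
    - [0, 0, 0, 0, -7, 0, -1]
    - [0, 0, 0, 0, -12, 0, -1]
    - [0, 0, 0, 0, -15, 0, -1]
    - [0, 0, 0, 0, -15, 0, -1]

```text
t: 50.92
tcp_pos: [0.4498, 0.1896, 0.2598]
tool_rot: [0.542, 0.457, -0.454, -0.539]
force: [-0.4, 0.4, 0.1]
finger_gap: 1.0
```

```bash
python3 - <<'E'
from h import *
tool()
s=snap('scene'); cv2.imwrite('pics/s6.png',cv2.resize(s['frame'][150:360,220:500,::-1],None,fx=2.6,fy=2.6))
w=snap('wrist','w24')
# cover top height & tab height
hsv=cv2.cvtColor(w['frame'],cv2.COLOR_RGB2HSV); m=((hsv[...,0]<6)|(hsv[...,0]>174))&(hsv[...,1]>140)&(hsv[...,2]>60)
n,l,a,c=cv2.connectedComponentsWithStats(m.astype(np.uint8)); i=1+np.argmax(a[1:,4])
v,u=np.nonzero(l==i); P=deep(w,np.c_[u,v]); B=(P[:,:2]-C)@np.c_[bx,by]
for lo in np.arange(-.115,-.06,.008):
    k=(B[:,0]>lo)&(B[:,0]<lo+.008)&(abs(B[:,1]-.002)<.006)
    if k.any(): print(lo.round(3),np.median(P[k,2]).round(4),k.sum())
E
```

```text
t 50.92 tcp [0.4498 0.1896 0.2598] yaw 1.402 ydown [ 0.006 -0.001 -1.   ] F [-0.4  0.4  0.1] gap 1.0 q [ 0.17  0.33  1.76 -0.    1.05 -1.23]
-0.115 0.1073 27
-0.107 0.1105 137
-0.099 0.1106 128
-0.091 0.1105 126
-0.083 0.1106 126
-0.075 0.1107 145
-0.067 0.115 33
```

View pics/s6.png

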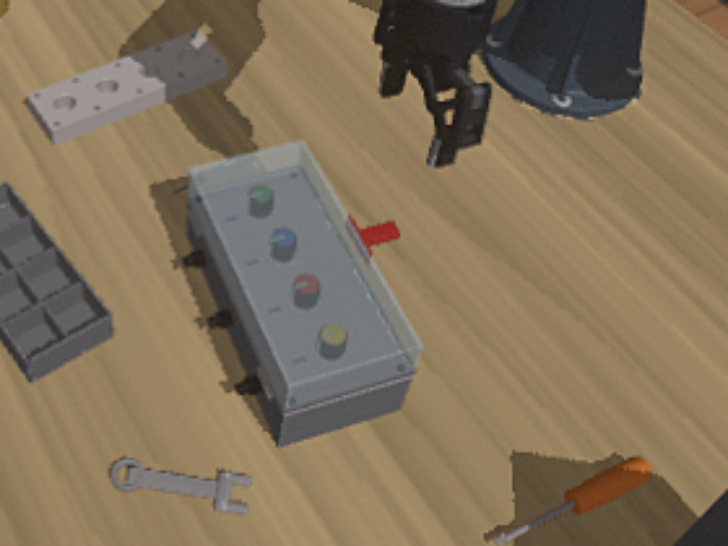

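View pics/w24.png

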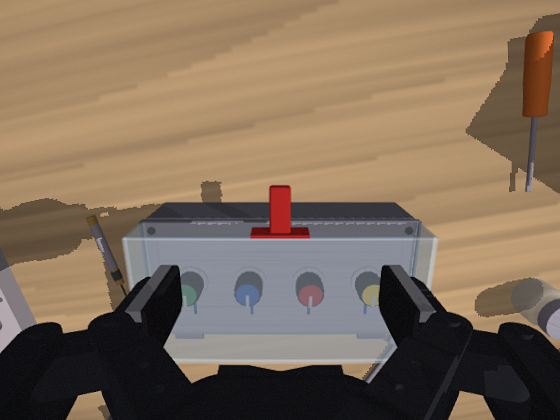

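```bash
python3 -c "
from station import *
print(sign_off())"
```

```text
the job is handed in; nothing more can be done
None
```

I swung the cover open to about 1.75 rad, and all four switches are home in the panel. Green is in hole3, blue in hole2, red in hole1 and yellow in hole0. I then lowered the cover by its tab until it was shut and handed the job in at about 51 s of the 210 s allowed. `sign_off()` gave no verdict.

- **Switches:** with the cover still open, all four disc tops measured 98.3–98.4 mm high, against 98 mm for a flange flush on the panel. The white lines looked parallel to the blue ticks, and each switch went in with almost no force until its flange met the panel.
- **Cover:** the tab is level and its top is at 110.5 mm, against 110 mm for fully shut, so the joint is at about 0.003 rad. I pressed the tab down with about 49 N at the very end to be sure it was closed. That was through the fingers, not the gripper's body.
- **Robot:** it had retreated about 15 cm above the tab with the fingers open, and the measured force was near zero.
- **Rack:** it was knocked aside before the yellow pick. I found yellow again by camera at its new place and gripped it there.
- **Disagreement in the measurements:** repeated camera readings of a held switch's centre differed by up to about 1 mm, and the top and wrist cameras disagreed by about 1 mm on the box centre. Neither affected the fits.
- **Other objects:** I did not measure the jar, clamp, pin vise, sorter, screwdriver, solder pot or wrench again at the end. The arm never touched them as far as I could see, and those visible in the last pictures looked unmoved.

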